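# Power up a cordless stirrer and set its speed sleeve

## Task

Get the cordless stirrer ready: take the big cell from its green rack and load it into the stirrer's open cradle, flat end pushed against the coil spring, brass nub end dropped in against the fixed brass contact, lying fully down. Also turn the clicking speed sleeve until its white pointer stands at 6, settled in its click. Leave the beaker, flask and amber bottle where they stand, and let go of everything.

Things in the scene. Friction and masses are not known exactly. Their poses are not given: they have to be found in the camera images.
- stirrer: White stirrer housing fixed to the bench, deck 45 mm over the bench. Frame: origin on the bench, z up, -x operator side, +x towards the round stirring plate (125 mm across, 6 mm high, centre x +122, y -12 mm). Deck reaches x -55 to +190, y -135 to +110 mm. Sleeve axis at x 0, y -75 mm; cradle centre at x 0, y +50 mm, cradle along y.
- sleeve (a joint): Angle of the speed sleeve, rad. 0 = pointer at numeral 0; grows as it is turned clockwise seen from above; numeral n at n x 0.5236 (0 to 9), so 6 is 3.1416. End stops just beyond 0 and 9. Spring detent at every numeral: about 0.13 N m to leave a click; let go between two, it snaps into the nearer. Starts at 0, 1 or 2.
- sleeve_grip (a point): On the upright axis of the speed sleeve, 34 mm over the deck, 79 mm over the bench: the height to grip. Blue-grey knurled cylinder 48 mm across, top 52 mm over the deck; dark flange at its foot, 64 mm across, up to 8 mm over the deck; white pointer stripe on top, side and flange. Nearest cradle part 89 mm from the axis.
- mark_6 (a point): The numeral 6 printed on the deck, 45.5 mm from the sleeve axis. Numerals 0 to 9 run clockwise round the sleeve, 30 degrees apart; seen from the operator side 0 is at lower left, the gap between 9 and 0 faces the operator (-x of the stirrer) and 6 is at upper right (45 degrees from +x towards -y).
- cell_mid (a point): Centre of the loose cell: grey cylinder 33 mm across, 62 mm long in all, about 140 g, lying level. Its x axis runs along the cell to the brass nub (11 mm across, 2 mm long, within the 62 mm; blue band on that half); the -x end is flat. At the start it lies on the green rack's saddles, centre 30.5 mm over the bench.
- cell_plus (a point): Tip of the cell's brass nub, on its axis, 31 mm from the cell's centre.
- cell_rack: Green rack fixed to the bench, base 90 x 60 x 5 mm, origin under its centre, x along the cell towards the nub. Two saddles, 10 mm long and centred 21 mm either side of the middle, carry the cell 14 mm over the bench; their side rails (inner gap 30 mm) end 6 mm above that, so the cell's middle 32 mm are free for fingers, down to the base at 5 mm.
- seat (a point): Where the centre of the loaded cell must be: 71.5 mm over the bench, 16.5 mm above the saddles. Axes as the stirrer's: +y to the coil spring, -y to the fixed contact. Two saddles 10 mm long, centred 21 mm either side along y, 10 mm over the deck, 46 mm wide, with side rails (inner gap 30 mm) 7 mm higher; between the saddles the deck is free for fingers (32 mm).
- contact_face (a point): Point on the inner face of the fixed brass contact that the nub must touch: 31 mm from the seat on the -y side. The contact is a tab 24 mm wide and 5 mm thick whose top is 2.5 mm above this point, 19 mm above the saddles.
- spring_face (a point): On the face of the steel spring plate (26 mm wide, up to 36 mm above the saddles), at the loaded cell's axis height. At rest 25 mm from the seat on the +y side: the gap to the fixed contact is 56 mm, 6 mm shorter than the cell. Behind it a coil spring and a dark back wall, as high, 46 mm wide, 10 mm thick, inner face 49 mm from the seat.
- spring_plate (a joint): Travel of the spring plate towards +y, m: 0 at rest, stop at 0.014; 0.006 with the cell loaded. Force 2.1 N at rest plus 0.35 N per mm.
- cell: The same loose cell; this frame's origin lies on its surface, not its centre.
- beaker_mid (a point): Middle of the glass beaker, a bystander, 72 mm across, 100 mm high, 50 mm over the bench.
- flask_mid (a point): Point 70 mm up the axis of the stoppered conical flask, a bystander, 82 mm across at its foot, 147 mm high.
- reagent_mid (a point): Middle of the amber bottle, a bystander, 68 mm across, 150 mm high, 75 mm over the bench.
Mind the look-alikes: they are no part of the job. Of the things that look like the cell, the largest one is meant.

How it is judged (in metres and radians):
At the end, for the whole second after the job is handed in: The cell lies in the cradle: centre within 5 mm of the seat, axis within 0.1 rad of the cradle's, nub tip within 6 mm of the fixed contact's face, spring plate pressed in by more than 3 mm, cell at rest. The sleeve stands still in the click of numeral 6 (within 0.13 rad) (distance between cell_mid and seat below 0.005 m and angle between the x axis of cell_mid and the y axis of seat, either way round below 0.1 rad and distance between cell_plus and contact_face below 0.006 m and value of joint spring_plate above 0.003 m and linear speed of cell below 0.02 m/s and value of joint sleeve between 3.01159 and 3.27159 rad and velocity of joint sleeve between -0.05 and 0.05 rad/s); the robot touches nothing.
It fails at once if the beaker is moved by more than 30 mm or tipped over (distance of beaker_mid from where it was at the start of the episode above 0.03 m).
It fails at once if the conical flask is moved by more than 30 mm or tipped over (distance of flask_mid from where it was at the start of the episode above 0.03 m).
It fails at once if the amber bottle is moved by more than 30 mm or tipped over (distance of reagent_mid from where it was at the start of the episode above 0.03 m).
It also fails if it takes over 58 s, if anything falls off the work surface, if the arm or the gripper's body presses on something with over 40 N, if the wrist force passes 120 N, or if a joint passes its speed limit or range.

## Robot

A 7-joint arm with a two-finger parallel gripper is mounted at the origin on the work surface. World frame = base frame: x ahead of the robot, y to its left, z up, the work surface at z = 0. Lengths are in mm, angles in degrees, forces in N, time in s.
With the tool pointing down it reaches from about 425 to 1025 mm from the base axis. Payload 3.6 kg.
Tool frame: the origin (TCP) lies at the centre of the arm's flange, where the gripper is bolted on; the fingertips stand 173 mm ahead of it and the grasp point (between the pads) lies 155 mm ahead of it (ctrl.tip_extent is the distance from the TCP to the fingertips, in mm); x points along the fingers, z is the direction in which the jaws open and shut, and the axes are right-handed (so a half turn about x gives the same grasp; the last joint's range is limited). The gripper opens to 85 mm and grips with 20 to 120 N. Pads are 22 mm wide; open, the fingers measure 114 mm over their backs; the gripper's body (76 mm by 85 mm) begins 54 mm behind the grasp point. The pads swing forward as they close: fully open they stand 13 mm farther back than shut.
Start: joints at [-78.237, 33.873, 2.773, 92.16, -1.908, 54.013, -1.931], TCP at [213.412, 692.882, 404.702] pointing down, gripper open.
Joint ranges: [-153.93, 153.93], [-27.13, 128.08], [-72.61, 78.16], [10.71, 143.7], [-87.88, 267.88], [4.46, 118.87], [-176.78, 176.78]. Speed limits (degrees/s): [147.25, 147.25, 180, 180, 180, 180, 180].

## Interface

Orientations are given as [roll, pitch, yaw] about the fixed x, y, z axes, in that order (R = Rz(yaw) Ry(pitch) Rx(roll)).
In Python, from rig import observe, snapshot, camera_params, ctrl, models gives the robot as it stands.
- The arm moves only by the tool jog_arm, never from a script. Its argument "steps" is a list of rows, each a list of 3 entries, a list of its own where there are three numbers: the shift along the tool's x, y, z in m, then the turn, a rotation vector about the tool's x, y, z in degrees, then the closure, from 0 (fully open) to 1 (shut). In form: [[[x, y, z], [rx, ry, rz], grip], ...]. A call has 1 to 5 rows; each row shifts and turns the commanded pose from where the row before left it, along the tool's axes as they then stand; what a row does not reach is not made up. A row lasts 1/12 s, in which the tool goes at most 41.7 mm and 7.16 degrees, less where a joint would pass 70% of its speed; a pose out of reach is approached as far as the arm can. A call is refused whole if a number of a shift passes 0.0417 or a number of a turn 7.16, either way. A call with a gripper value outside its range is refused whole. The fingers move at their own pace and stop on an object; "force" is the grip in N (left out, the last holds). Time passes only in rows, so rows that do not move let the fingers close. It gives the time, the measured TCP pose, the force and the opening at its end, in the units of the state.
- observe(): the state, without advancing time (a new reading comes with each control period).
- snapshot(name): name is "side" or "top"; returns the picture (384x512x3 uint8, red, green, blue); there is no depth.
- camera_params(name): a dict with "K" (3x3 intrinsics, pixels), "k1" (the pictures are not rectified: a ray, as slopes to the right and down, at radius r is drawn at 1 + k1 r^2 times it, then the intrinsics apply), "view" (4x4, takes a point from world to camera coordinates). Camera axes: x right, y up, looking along -z (the intrinsics and any distortion apply to the point x, -y, -z); pixel columns grow to the right and rows downward; lengths in mm; the calibration is good to about 2 mm. A picture is of the moment at which its call begins. camera_params takes no time and is no camera call.
- ctrl.hand_in(): hands the job in, once; it reports no verdict.
Trained networks look in the newest picture that a camera, given by its name, has taken for a name from the list of things; names that differ only in an ending like _2 or _b are one class to them, and where a whole thing is asked for, a point or a joint stands for the part that bears it (a point fixed in the world has none). Each returns a list of dicts, best first, with "score" (0 to 1); they miss things now and then, are a little off and sometimes report something else, mostly with a low value. They report only what shows in the picture. A call takes as long as a camera call. They do not tell look-alikes from the thing itself.
- models.recognise(name, camera): "box" ([left, top, right, bottom] in pixels, round what is visible of it).
- models.pinpoint(name, camera): "location" ([row, column] in pixels: a listed point, or the origin of a listed thing).
The state is a dict: "time_s": time; "qpos": joint angles; "joint_vel": joint speeds; "effort": joint torques, N m; "eef_pos": TCP position; "eef_rot": TCP orientation; "ft_force": force on the tool from outside, world axes, zero at the start; "wrist_torque": the same for the moment, N m; "width": opening from 0.0 (shut) to 1.0 (fully open).
Only numpy, scipy, OpenCV 4.12 (cv2) and the standard library are available. Lean on these libraries where they do the work, as an engineer would, in place of code of your own. Each camera call takes 0.05 s, during which the arm holds its last target.

## Working session

There is one attempt and no reset: what is moved stays moved. The work goes in short steps, Python scripts to look and compute and a tool call to move; the robot and the scene stay as the last step left them, time stands still between calls to the robot, and variables do not carry over. Pictures are saved under pics/ and viewed, and the job is handed in when it is done.

Besides the shell and the picture viewer there is one more tool, called after "Request:" as a command line: name --argument value ..., lists and objects as JSON in quotes. jog_arm: Moves the arm, as the interface text tells. Its arguments: {"type":"object","properties":{"steps":{"type":"array"},"force":{"type":"number"}},"required":["steps"]}

```bash
ls; mkdir -p pics; python3 - <<'E'
from rig import observe, snapshot, camera_params, ctrl, models
import cv2
print(observe())
for n in("side","top"):
    im=snapshot(n); cv2.imwrite(f"pics/{n}0.png",im[:,:,::-1]); p=camera_params(n); print(n,p)
    for k in ["stirrer","sleeve_grip","mark_6","cell_mid","cell_plus","cell_rack","seat","contact_face","spring_face","cell","beaker_mid","flask_mid","reagent_mid"]:
        try: print(k,[(round(d['score'],2),[round(float(v)) for v in d['location']]) for d in models.pinpoint(k,n)][:4])
        except Exception as e: print(k,e)
print(observe()['time_s'])
E
```

```text
pics
{'time_s': 0.0, 'qpos': array([-78.23785994,  33.92691078,   2.76799251,  92.23664825,
        -1.90798738,  54.01161786,  -1.93140676]), 'joint_vel': array([ 0.01835425,  0.09522055, -0.04240069,  0.06965774,  0.03268264,
        0.02798256, -0.00962803]), 'effort': array([-4.82656178e-04, -5.48706079e+01,  1.54635608e+00, -1.98118418e+01,
        9.39909951e-03,  8.81263870e-03, -5.86395700e-06]), 'eef_pos': array([213.26190774, 692.46749875, 403.5243139 ]), 'eef_rot': array([-176.6007425 ,   89.87094634, -103.71651231]), 'ft_force': array([-0.86441097, -0.13475155,  1.06237188]), 'wrist_torque': array([0.00186033, 0.01279106, 0.0361813 ]), 'width': 1.001471558336092}
side {'K': array([[391.31270903,   0.        , 251.12552797],
       [  0.        , 391.31270903, 192.52402415],
       [  0.        ,   0.        ,   1.        ]]), 'k1': -0.030523822557434258, 'view': array([[ 9.50727629e-01, -3.09821453e-01, -1.12978648e-02,
        -5.33512483e+02],
       [ 1.67963782e-01,  4.84104309e-01,  8.58738136e-01,
        -1.87262121e+02],
       [-2.60586152e-01, -8.18323704e-01,  
[... 1202 characters left out ...]
    1.00000000e+00]])}
stirrer [(0.82, [208, 245])]
sleeve_grip [(0.8, [210, 268]), (0.59, [207, 222])]
mark_6 [(0.81, [198, 279]), (0.43, [210, 242])]
cell_mid [(0.79, [210, 344]), (0.66, [243, 346]), (0.62, [212, 374]), (0.5, [141, 350])]
cell_plus [(0.67, [206, 212]), (0.62, [244, 334]), (0.55, [211, 330]), (0.49, [212, 372])]
cell_rack [(0.62, [209, 340])]
seat [(0.75, [208, 222])]
contact_face [(0.91, [212, 231]), (0.69, [208, 339])]
spring_face [(0.53, [208, 210])]
cell [(0.73, [211, 209]), (0.57, [212, 343]), (0.57, [212, 376]), (0.53, [248, 340])]
beaker_mid [(0.65, [137, 399]), (0.41, [211, 341]), (0.32, [211, 342])]
flask_mid [(0.62, [142, 349])]
reagent_mid [(0.56, [205, 96])]
1.4
```

```bash
python3 - <<'E'
import cv2
a=cv2.imread("pics/top0.png");cv2.imwrite("pics/top0c.png",cv2.resize(a[130:290,80:420],(800,376),interpolation=cv2.INTER_CUBIC))
a=cv2.imread("pics/side0.png");cv2.imwrite("pics/side0c.png",cv2.resize(a[90:340,160:420],(624,600),interpolation=cv2.INTER_CUBIC))
E
```

```text
(no output)
```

View pics/top0.png

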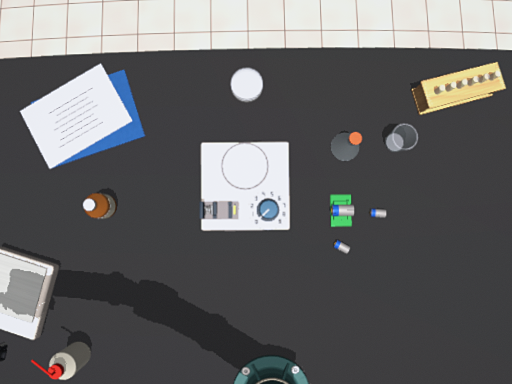

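View pics/side0.png

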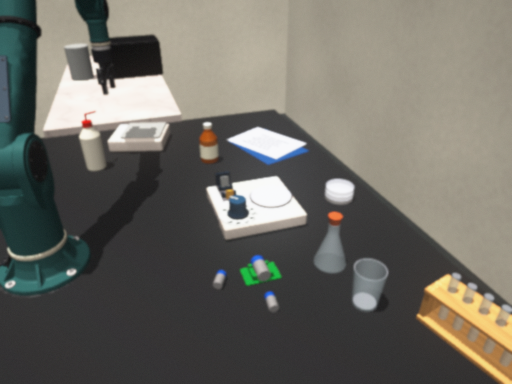

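```bash
sleep 0
```

```text
(no output)
```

View pics/top0c.png

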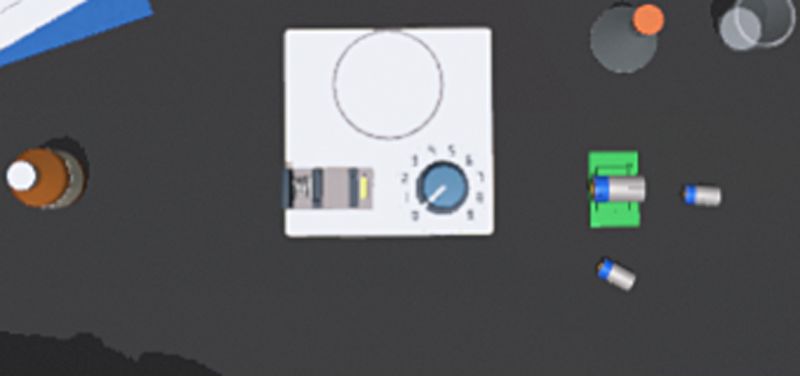

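View pics/side0c.png

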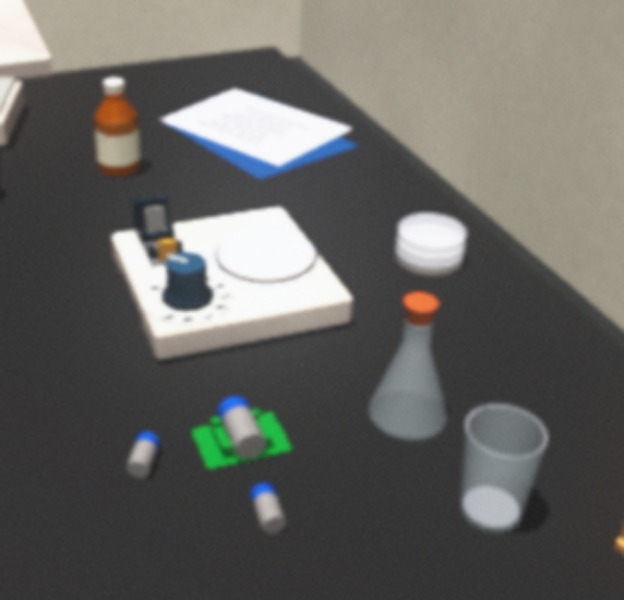

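```bash
cat > h.py <<'E'
import numpy as np, cv2
from scipy.optimize import least_squares
from rig import observe, snapshot, camera_params, ctrl, models
P={n:camera_params(n) for n in("top","side")}
def proj(X,n):
    p=P[n];X=np.atleast_2d(np.asarray(X,float));c=X@p['view'][:3,:3].T+p['view'][:3,3]
    s=np.stack([c[:,0]/-c[:,2],-c[:,1]/-c[:,2]],1);r2=(s**2).sum(1,keepdims=True);s=s*(1+p['k1']*r2)
    return s*p['K'][0,0]+p['K'][:2,2]   # col,row
def back(uv,z,n):
    p=P[n];out=[]
    for u in np.atleast_2d(uv):
        d=(np.array(u)-p['K'][:2,2])/p['K'][0,0];s=d.copy()
        for _ in range(20): s=d/(1+p['k1']*(s@s))
        R=p['view'][:3,:3];C=-R.T@p['view'][:3,3];ray=R.T@np.array([s[0],-s[1],-1]);out.append(C+ray*(z-C[2])/ray[2])
    return np.array(out)
def st2w(pose,X):
    x,y,a=pose;X=np.atleast_2d(X);c,s=np.cos(a),np.sin(a)
    return np.stack([x+c*X[:,0]-s*X[:,1],y+s*X[:,0]+c*X[:,1],X[:,2]],1)
E
python3 - <<'E'
from h import *
for n in P:
    R=P[n]['view'][:3,:3];print(n,'cam',-R.T@P[n]['view'][:3,3])
for nm,n,uv,z in [("sleeve","top",(268,210),79),("sleeve","side",(236,202),79),("seat","top",(222,208),71.5),("seat","side",(226,186),71.5),("contact","top",(231,212),71.5),("contact","side",(230,192),71.5),("cell","top",(344,210),30.5),("cell","side",(262,268),30.5),("beaker","top",(399,137),50),("beaker","side",(367,286),50),("flask","side",(331,240),70),("flask","top",(349,142),70),("amber","side",(208,140),75),("amber","top",(96,205),75),("rack","top",(340,209),2.5),("rack","side",(260,273),2.5)]:
    print(nm,n,back(uv,z,n).round(0))
a=cv2.imread("pics/top0.png")
w=(a.min(2)>185).astype(np.uint8);w[:135]=0;w[240:]=0;w[:,:195]=0;w[:,297:]=0
c=max(cv2.findContours(w,cv2.RETR_EXTERNAL,2)[0],key=cv2.contourArea)
print(cv2.boundingRect(c),cv2.minAreaRect(c))
print(back(cv2.boxPoints(cv2.minAreaRect(c)),45,'top').round(1))
g=((a[:,:,1].astype(int)-np.maximum(a[:,:,0],a[:,:,2]))>50).astype(np.uint8)
c=np.vstack([k for k in cv2.findContours(g,cv2.RETR_EXTERNAL,2)[0] if cv2.contourArea(k)>20]);print(cv2.boundingRect(c),cv2.minAreaRect(c));print(back(cv2.boxPoints(cv2.minAreaRect(c)),5,'top').round(1))
E
```

```text
top cam [ 491.44912184   51.05957294 1386.44003232]
side cam [ 274.7925627  -903.32470498  673.55842283]
sleeve top [[520.  -0.  79.]]
sleeve side [[520.  10.  79.]]
seat top [[529. 123.  72.]]
seat side [[520. 121.  72.]]
contact top [[517.  99.  72.]]
contact side [[522.  82.  72.]]
cell top [[ 517. -216.   30.]]
cell side [[ 516. -224.   30.]]
beaker top [[ 718. -375.   50.]]
beaker side [[ 709. -376.   50.]]
flask side [[ 699. -225.   70.]]
flask top [[ 702. -228.   70.]]
amber side [[544. 485.  75.]]
amber top [[543. 468.  75.]]
rack top [[ 521. -210.    2.]]
rack side [[ 516. -211.    2.]]
(201, 142, 89, 88) ((244.73825073242188, 185.8701629638672), (87.37890625, 87.47222900390625), 89.23609924316406)
[[712.  181.9  45. ]
 [710.3 -61.6  45. ]
 [467.7 -58.6  45. ]
 [469.6 182.3  45. ]]
(330, 195, 22, 32) ((340.46087646484375, 210.1381378173828), (31.1950626373291, 20.433448791503906), 87.39744567871094)
[[ 561.  -180.2    5. ]
 [ 562.5 -239.2    5. ]
 [ 473.3 -240.6    5. ]
 [ 472.1 -181.7    5. ]]
```

```bash
python3 - <<'E'
import cv2,numpy as np
a=cv2.imread("pics/top0.png");t=cv2.resize(a[190:232,320:362],(400,400),interpolation=cv2.INTER_NEAREST)
t2=cv2.resize(a[180:236,195:295],(714,400),interpolation=cv2.INTER_NEAREST)
b=cv2.imread("pics/side0.png");s=cv2.resize(b[245:290,238:283],(400,400),interpolation=cv2.INTER_NEAREST)
cv2.imwrite("pics/z1.png",np.hstack([t,s]));cv2.imwrite("pics/z2.png",t2)
E
```

```text
(no output)
```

View pics/z1.png

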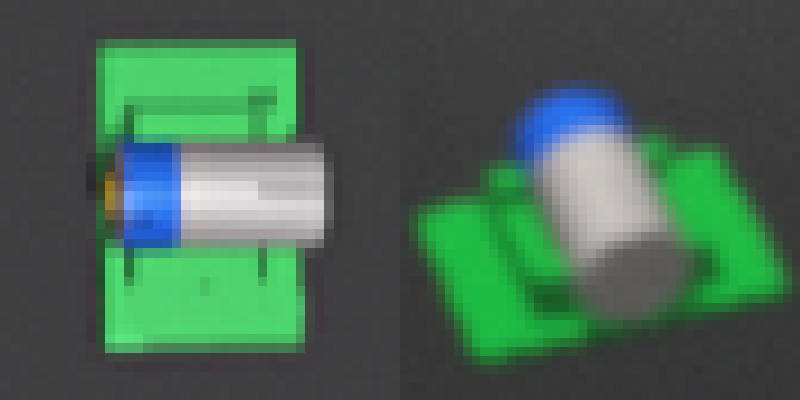

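View pics/z2.png

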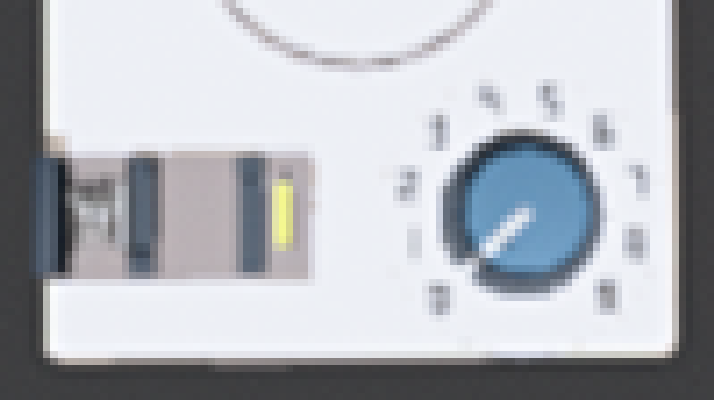

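```bash
python3 - <<'E'
from h import *
from scipy.spatial.transform import Rotation as Ro
a=cv2.imread("pics/top0.png")
def contour(mask):
    return max(cv2.findContours(mask,cv2.RETR_EXTERNAL,cv2.CHAIN_APPROX_NONE)[0],key=cv2.contourArea)[:,0,:].astype(float)
S=8
def up(img,r0,r1,c0,c1): return cv2.resize(img[r0:r1,c0:c1],None,fx=S,fy=S,interpolation=cv2.INTER_LINEAR)
def topx(c,r0,c0): return (c+0.5)/S-0.5+np.array([c0,r0])
u=up(a.min(2),135,240,193,298); c=topx(contour((u>145).astype(np.uint8)),135,193)
W=back(c,45,'top')[:,:2]
def res(p):
    x,y,t,s=p;d=W-[x,y];cc,ss=np.cos(t),np.sin(t);l=np.stack([cc*d[:,0]+ss*d[:,1],-ss*d[:,0]+cc*d[:,1]],1)
    q=np.abs(l-[67.5,-12.5])-122.5*s
    return q.max(1)
r=least_squares(res,[522,73,0,1],loss='soft_l1',f_scale=1.0);print('stirrer',r.x,np.degrees(r.x[2]),np.abs(r.fun).mean())
p=r.x[:3]
for nm,X in dict(sl=[0,-75,97],slg=[0,-75,79],m6=[45.5*.7071,-75-45.5*.7071,45],seat=[0,50,71.5],con=[0,19,71.5],spr=[0,75,71.5]).items():
    w=st2w(p,[X]);print(nm,w.round(1),proj(w,'top').round(1),proj(w,'side').round(1))
# sleeve top circle (blue-ish)
# rack
g=np.clip(a[:,:,1].astype(int)-np.maximum(a[:,:,0],a[:,:,2]),0,255).astype(np.uint8)
# cell silhouette: candidates
for x,y,t in[(518,-216,91),(518,-212,91)]:
    pass
lab=cv2.cvtColor(a,cv2.COLOR_BGR2HSV)
m=(u*0)
sub=a[190:232,320:362].astype(int)
# not green and bright
b=((sub.max(2)>95)&~((sub[:,:,1]-np.maximum(sub[:,:,0],sub[:,:,2]))>25)).astype(np.uint8)*255
ub=cv2.resize(b,None,fx=S,fy=S,interpolation=cv2.INTER_LINEAR);cc=topx(contour((ub>127).astype(np.uint8)),190,320)
print('cell bbox',cc.min(0),cc.max(0),cv2.minAreaRect(cc.astype(np.float32)))
Wc=back(cc,47,'top');print('z47 y range',Wc[:,1].min(),Wc[:,1].max()); Wc=back(cc,30.5,'top');print('z30',Wc.min(0),Wc.max(0))
o=observe();print(Ro.from_euler('xyz',o['eef_rot'],degrees=True).as_matrix().round(3))
E
```

```text
stirrer [ 5.22796612e+02  7.39303073e+01 -9.34243849e-03  9.93411219e-01] -0.5352822957347082 1.6546106950891495
sl [[522.1  -1.1  97. ]] [[268.5 209.2]] [[237.6 198.5]]
slg [[522.1  -1.1  79. ]] [[268.2 209.4]] [[237.8 203.9]]
m6 [[554.  -33.5  45. ]] [[279.2 197.9]] [[252.2 217.9]]
seat [[523.3 123.9  71.5]] [[221.9 210. ]] [[226.9 185.4]]
con [[523.   92.9  71.5]] [[233.3 209.9]] [[229.4 190.2]]
spr [[523.5 148.9  71.5]] [[212.6 210.1]] [[224.9 181.7]]
cell bbox [330.5625 203.5625] [354.4375 216.4375] ((342.5, 210.0), (12.875, 23.875), 90.0)
z47 y range -241.47343329115984 -174.61224981674246
z30 [ 499.56248831 -245.07702471   30.5       ] [ 535.66174517 -177.39220635   30.5       ]
[[ 0.    -0.956  0.294]
 [ 0.     0.294  0.956]
 [-1.    -0.     0.   ]]
```

Request:
jog_arm --steps '[[[0, -0.012, -0.014], [0, 0, 0], 0], [[0, -0.025, -0.0286], [0, 0, 0], 0], [[0, -0.025, -0.0286], [0, 0, 0], 0], [[0, -0.025, -0.0286], [0, 0, 0], 0], [[0, -0.025, -0.0286], [0, 0, 0], 0]]'

```text
time_s: 1.82
eef_pos: [283.1, 535.7, 404.8]
eef_rot: [-35.8, 90.0, 37.1]
ft_force: [0.4, 0.2, -0.2]
width: 0.996
```

```bash
cat >> h.py <<'E'
from scipy.spatial.transform import Rotation as Ro
def st(tx=None,phi=None):
    o=observe();R=Ro.from_euler('xyz',o['eef_rot'],degrees=True).as_matrix()
    f=np.degrees(np.arctan2(R[1,2],R[0,2]))
    print('t',round(o['time_s'],2),'pos',o['eef_pos'].round(1),'phi',round(f,2),'tilt',R[:2,0].round(4),'w',round(o['width'],3),'F',o['ft_force'].round(1),'M',o['wrist_torque'].round(2),'q',o['qpos'].round(1))
    if tx is not None: print('tool shift mm',(R.T@(np.array(tx)-o['eef_pos'])).round(1))
    if phi is not None: print('rx',round(f-phi,1))
E
python3 -c "
from h import *
st([522,-1,330])"
```

```text
t 1.82 pos [283.1 535.7 404.8] phi 72.91 tilt [0.0004 0.0003] w 0.996 F [ 0.4  0.2 -0.2] M [ 0.01  0.01 -0.03] q [-68.6  25.3   3.  108.1  -1.7  46.6   8.2]
tool shift mm [  74.7 -386.  -442.8]
```

Request:
jog_arm --steps '[[[0.004, -0.0255, -0.029], [0, 0, 0], 0], [[0.004, -0.0255, -0.029], [0, 0, 0], 0], [[0.004, -0.0255, -0.029], [0, 0, 0], 0], [[0.004, -0.0255, -0.029], [0, 0, 0], 0], [[0.004, -0.0255, -0.029], [0, 0, 0], 0]]'

```text
time_s: 2.23
eef_pos: [362.3, 359.4, 384.9]
eef_rot: [-26.4, 89.9, 46.5]
ft_force: [0.6, 0.7, 0.4]
width: 1.0
```

Request:
jog_arm --steps '[[[0.004, -0.0255, -0.029], [0, 0, 0], 0], [[0.004, -0.0255, -0.029], [0, 0, 0], 0], [[0.004, -0.0255, -0.029], [0, 0, 0], 0], [[0.004, -0.0255, -0.029], [0, 0, 0], 0], [[0.004, -0.0255, -0.029], [0, 0, 0], 0]]'

```text
time_s: 2.65
eef_pos: [441.6, 183.3, 364.9]
eef_rot: [-44.8, 89.9, 28.1]
ft_force: [0.5, -0.1, -0.0]
width: 1.002
```

```bash
python3 -c "
from h import *
st([522,-1,330])"
```

```text
t 2.65 pos [441.6 183.3 364.9] phi 72.9 tilt [0.001  0.0005] w 1.002 F [ 0.5 -0.1 -0. ] M [-0.   -0.02 -0.02] q [-32.4  19.8   5.6 125.6  -3.3  34.6  48.5]
tool shift mm [  34.9 -131.  -152.6]
```

Request:
jog_arm --steps '[[[0.008, -0.026, -0.03], [0, 0, 0], 0], [[0.008, -0.026, -0.03], [0, 0, 0], 0], [[0.008, -0.026, -0.03], [0, 0, 0], 0], [[0.006, -0.026, -0.03], [0, 0, 0], 0], [[0, -0.01, -0.012], [0, 0, 0], 0]]'

```text
time_s: 3.07
eef_pos: [512.7, 19.4, 334.2]
eef_rot: [-141.3, 89.8, -68.9]
ft_force: [0.4, -0.8, -0.6]
width: 1.001
```

```bash
python3 -c "
from h import *
im=snapshot('top');cv2.imwrite('pics/t1.png',cv2.resize(im[130:290,150:330,::-1],None,fx=3.7,fy=3.7,interpolation=2))
im=snapshot('side');cv2.imwrite('pics/s1.png',cv2.resize(im[60:280,160:340,::-1],None,fx=2.7,fy=2.7,interpolation=2))
st([522,-1,233])"
```

```text
t 3.17 pos [512.5  21.  334.8] phi 72.43 tilt [ 0.0016 -0.0019] w 1.002 F [-0.4 -0.2  0.8] M [0.05 0.   0.02] q [-11.9  24.8   5.8 122.9  -4.3  32.4  69.5]
tool shift mm [101.8 -15.5 -18. ]
```

View pics/t1.png

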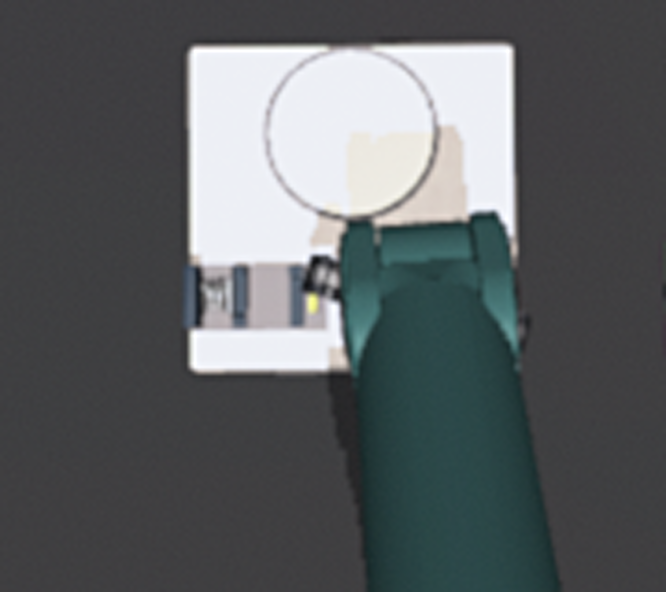

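View pics/s1.png

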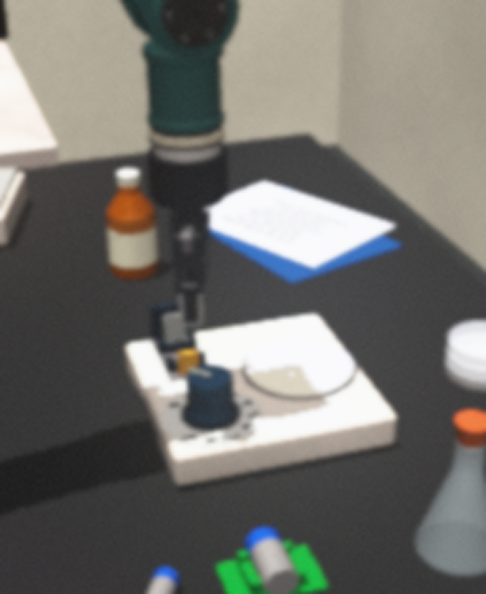

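Request:
jog_arm --steps '[[[0.02, -0.0155, -0.018], [0, 0, 0], 0], [[0.03, 0, 0], [0, 0, 0], 0], [[0.03, 0, 0], [0, 0, 0], 0], [[0.02, 0, 0], [0, 0, 0], 0], [[0, 0, 0], [0, 0, 0], 0]]'

```text
time_s: 3.58
eef_pos: [519.1, 4.9, 231.6]
eef_rot: [102.7, 89.6, 175.7]
ft_force: [-0.8, 0.8, -1.1]
width: 0.999
```

```bash
python3 -c "
from h import *
im=snapshot('side');cv2.imwrite('pics/s2.png',cv2.resize(im[150:250,190:310,::-1],None,fx=6,fy=6,interpolation=2))
st([522,-1,233])"
```

```text
t 3.63 pos [519.8   4.8 233.3] phi 72.99 tilt [-0.0044  0.0005] w 1.003 F [-0.2 -0.5  0.3] M [-0.02  0.03  0.02] q [ -8.   35.2   3.4 124.9  -5.8  20.3  73.2]
tool shift mm [ 0.3 -3.8 -4.9]
```

View pics/s2.png

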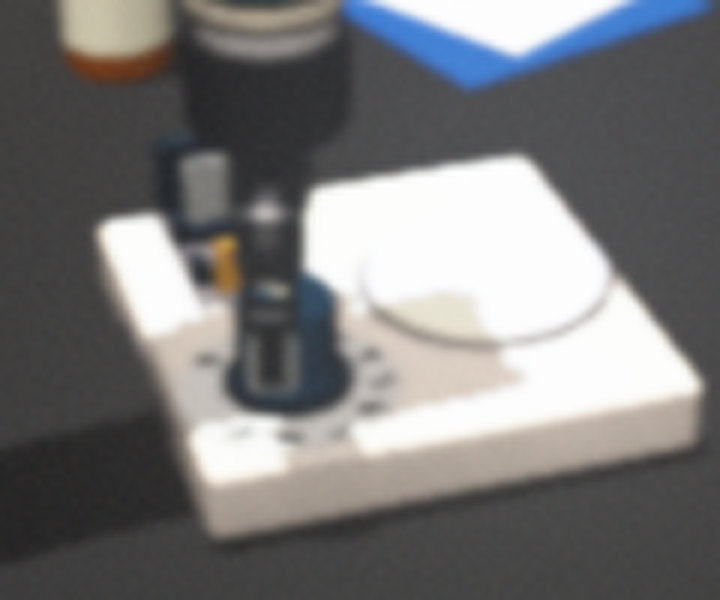

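Request:
jog_arm --steps '[[[0, -0.0035, -0.005], [0, 0, 0], 0], [[0, 0, 0], [0, 0, 0], 0.3], [[0, 0, 0], [0, 0, 0], 1], [[0, 0, 0], [0, 0, 0], 1], [[0, 0, 0], [0, 0, 0], 1]]' --force 50

```text
time_s: 4.05
eef_pos: [523.2, -1.7, 236.3]
eef_rot: [-54.9, 89.8, 18.0]
ft_force: [0.5, 2.3, 6.8]
width: 0.552
```

```bash
python3 -c "
from h import *
st([522,-1,233])"
```

```text
t 4.05 pos [523.2  -1.7 236.3] phi 72.92 tilt [0.0027 0.0009] w 0.552 F [0.5 2.3 6.8] M [0.29 0.06 0.01] q [ -7.3  35.    3.4 124.5  -5.7  20.5  73.8]
tool shift mm [3.3 1.3 0.3]
```

Request:
jog_arm --steps '[[[0, 0, 0], [3, 0, 0], 1], [[0, 0, 0], [7, 0, 0], 1], [[0, 0, 0], [7, 0, 0], 1], [[0, 0, 0], [7, 0, 0], 1], [[0, 0, 0], [7, 0, 0], 1]]'

```text
time_s: 4.47
eef_pos: [523.0, -2.1, 236.3]
eef_rot: [-21.2, 89.9, 20.4]
ft_force: [-1.9, -0.5, 7.4]
width: 0.548
```

```bash
python3 -c "
from h import *
st([522,-1,233])"
```

```text
t 4.47 pos [523.   -2.1 236.3] phi 41.6 tilt [0.0022 0.0008] w 0.548 F [-1.9 -0.5  7.4] M [-0.24  0.37  0.2 ] q [-12.6  35.5  10.8 124.8 -17.8  21.   54.5]
tool shift mm [ 3.3  1.5 -0. ]
```

Request:
jog_arm --steps '[[[0, 0, 0], [7, 0, 0], 1], [[0, 0, 0], [7, 0, 0], 1], [[0, 0, 0], [7, 0, 0], 1], [[0, 0, 0], [7, 0, 0], 1], [[0, 0, 0], [7, 0, 0], 1]]'

```text
time_s: 4.88
eef_pos: [522.6, -2.3, 236.3]
eef_rot: [36.6, 89.9, 43.2]
ft_force: [-1.9, -0.7, 8.2]
width: 0.547
```

Request:
jog_arm --steps '[[[0, 0, 0], [7, 0, 0], 1], [[0, 0, 0], [7, 0, 0], 1], [[0, 0, 0], [7, 0, 0], 1], [[0, 0, 0], [7, 0, 0], 1], [[0, 0, 0], [7, 0, 0], 1]]'

```text
time_s: 5.3
eef_pos: [522.2, -2.3, 236.3]
eef_rot: [106.8, 89.9, 78.4]
ft_force: [-2.4, -0.3, 9.6]
width: 0.55
```

```bash
python3 -c "
from h import *
im=snapshot('side');cv2.imwrite('pics/s3.png',cv2.resize(im[150:250,190:310,::-1],None,fx=6,fy=6,interpolation=2))
st([522,-1,233])"
```

```text
t 5.35 pos [522.2  -2.3 236.3] phi -28.64 tilt [0.0003 0.0015] w 0.55 F [-2.9  0.8 14.1] M [0.11 0.77 0.02] q [-25.   38.6  28.5 125.4 -43.   26.    9.4]
tool shift mm [ 3.3  1.  -0.8]
```

View pics/s3.png

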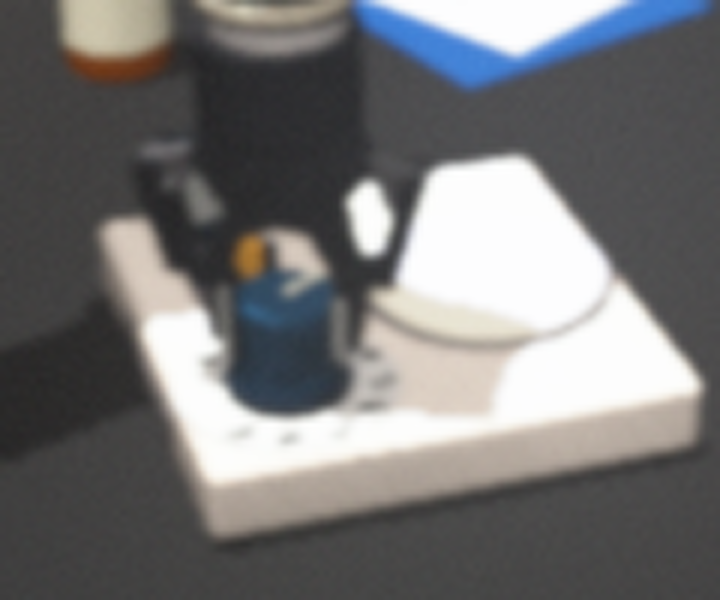

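Request:
jog_arm --steps '[[[0, 0, 0], [7, 0, 0], 1], [[0, 0, 0], [7, 0, 0], 1], [[0, 0, 0], [7, 0, 0], 1], [[0, 0, 0], [7, 0, 0], 1], [[0, 0, 0], [7, 0, 0], 1]]'

```text
time_s: 5.77
eef_pos: [521.9, -2.1, 236.3]
eef_rot: [156.0, 89.8, 92.6]
ft_force: [-3.4, 0.3, 11.3]
width: 0.551
```

Request:
jog_arm --steps '[[[0, 0, 0], [7, 0, 0], 1], [[0, 0, 0], [7, 0, 0], 1], [[0, 0, 0], [7, 0, 0], 1], [[0, 0, 0], [7, 0, 0], 1], [[0, 0, 0], [7, 0, 0], 1]]'

```text
time_s: 6.18
eef_pos: [521.9, -1.8, 236.3]
eef_rot: [-166.2, 89.8, 95.4]
ft_force: [-3.8, 2.0, 12.6]
width: 0.549
```

Request:
jog_arm --steps '[[[0, 0, 0], [5, 0, 0], 1], [[0, 0, 0], [4, 0, 0], 1], [[0, 0, 0], [0, 0, 0], 1]]'

```text
time_s: 6.43
eef_pos: [521.9, -1.7, 236.3]
eef_rot: [-154.1, 89.8, 98.7]
ft_force: [-3.2, 2.5, 14.6]
width: 0.55
```

```bash
python3 -c "
from h import *
im=snapshot('side');cv2.imwrite('pics/s4.png',cv2.resize(im[150:250,190:310,::-1],None,fx=6,fy=6,interpolation=2))
st([522,-1,233],-107)"
```

```text
t 6.48 pos [521.9  -1.7 236.3] phi -107.09 tilt [-0.0006  0.0042] w 0.549 F [-4.9  2.7 14.5] M [0.44 0.96 0.04] q [-37.5  46.2  48.7 125.9 -62.6  37.8 -49.5]
tool shift mm [ 3.3 -0.1 -0.7]
rx -0.1
```

View pics/s4.png

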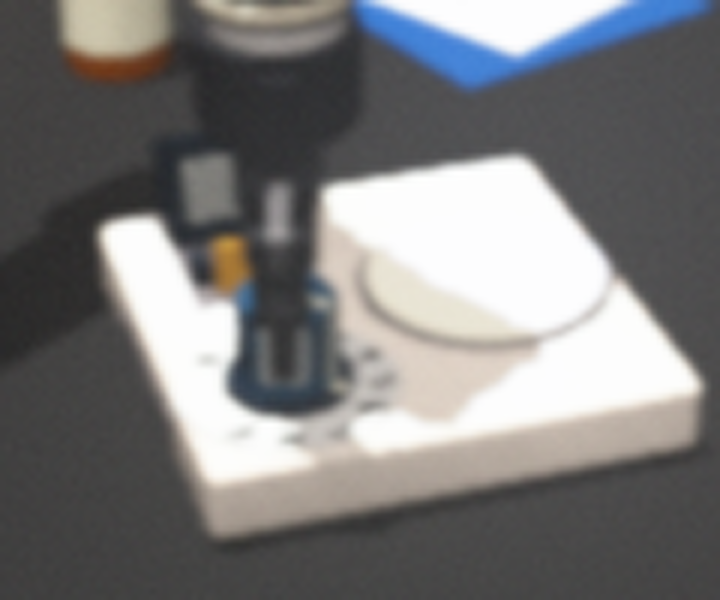

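Request:
jog_arm --steps '[[[0, 0, 0], [0, 0, 0], 0], [[0, 0, 0], [0, 0, 0], 0], [[0, 0, 0], [0, 0, 0], 0], [[-0.02, 0, 0], [0, 0, 0], 0], [[-0.03, 0, 0], [0, 0, 0], 0]]'

```text
time_s: 6.9
eef_pos: [521.7, -1.8, 283.4]
eef_rot: [-75.4, 89.7, 177.5]
ft_force: [-0.0, -0.3, 0.0]
width: 0.999
```

Request:
jog_arm --steps '[[[-0.035, 0, 0], [0, 0, 0], 0], [[0, 0, -0.01], [0, 0, 0], 0]]'

```text
time_s: 7.07
eef_pos: [526.6, 4.4, 324.7]
eef_rot: [95.5, 89.5, -11.9]
ft_force: [0.2, -1.1, 0.7]
width: 1.0
```

```bash
python3 -c "
from h import *
im=snapshot('side');cv2.imwrite('pics/s5.png',cv2.resize(im[150:250,190:310,::-1],None,fx=6,fy=6,interpolation=2))
st([518,-210,310],-179)
a=np.radians(-45);print(proj([[522+r*np.cos(a),-1+r*np.sin(a),z] for r,z in((0,97),(24,97),(32,53),(45,45))],'side'))"
```

```text
t 7.12 pos [527.2   8.2 322.2] phi -107.06 tilt [0.006  0.0015] w 1.001 F [ 0.4  1.4 -0.1] M [ 0.14 -0.    0.01] q [-45.   40.6  58.8 123.1 -51.4  45.7 -59.6]
tool shift mm [ 11.8  55.2 211.4]
rx 71.9
[[237.57893849 198.4999483 ]
 [245.14963124 200.48036418]
 [247.94805905 214.31393066]
 [252.07241048 217.78855618]]
```

View pics/s5.png

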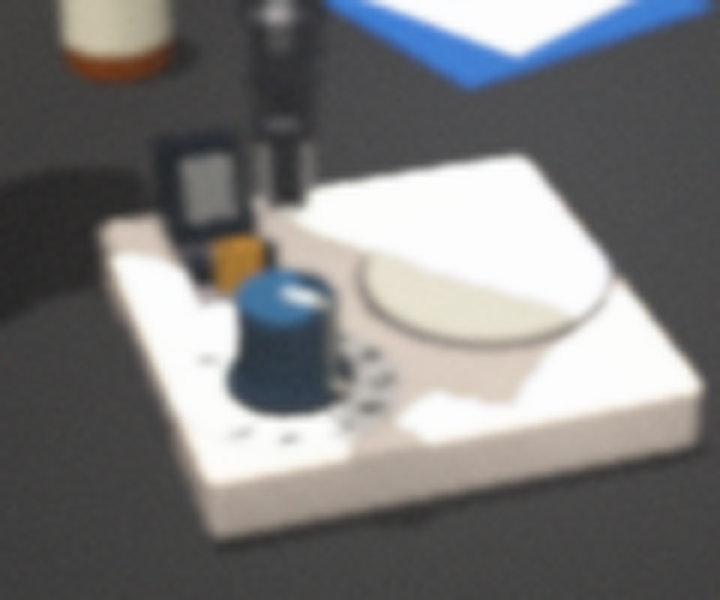

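```bash
cat >> h.py <<'E'
def plan(tx,phi,N,sgn=0):
    o=observe();R=Ro.from_euler('xyz',o['eef_rot'],degrees=True).as_matrix()
    f=np.degrees(np.arctan2(R[1,2],R[0,2]));t=f-phi  # rx total
    if sgn>0: t%=360
    elif sgn<0: t=-((-t)%360)
    else: t=(t+180)%360-180
    d=(np.array(tx)-o['eef_pos'])/N
    for i in range(N):
        a=np.radians(f-t*i/N);z=np.array([np.cos(a),np.sin(a),0]);y=np.array([-z[1],z[0],0])
        print([[round(-d[2]/1000,4),round(d@y/1000,4),round(d@z/1000,4)],[round(t/N,1),0,0]])
E
python3 -c "
from h import *
plan([518,-210,280],1,17,-1)"
```

```text
[[np.float64(0.0025), np.float64(0.0032), np.float64(0.0124)], [np.float64(-6.4), 0, 0]]
[[np.float64(0.0025), np.float64(0.0019), np.float64(0.0127)], [np.float64(-6.4), 0, 0]]
[[np.float64(0.0025), np.float64(0.0004), np.float64(0.0128)], [np.float64(-6.4), 0, 0]]
[[np.float64(0.0025), np.float64(-0.001), np.float64(0.0128)], [np.float64(-6.4), 0, 0]]
[[np.float64(0.0025), np.float64(-0.0024), np.float64(0.0126)], [np.float64(-6.4), 0, 0]]
[[np.float64(0.0025), np.float64(-0.0038), np.float64(0.0123)], [np.float64(-6.4), 0, 0]]
[[np.float64(0.0025), np.float64(-0.0051), np.float64(0.0118)], [np.float64(-6.4), 0, 0]]
[[np.float64(0.0025), np.float64(-0.0064), np.float64(0.0111)], [np.float64(-6.4), 0, 0]]
[[np.float64(0.0025), np.float64(-0.0076), np.float64(0.0104)], [np.float64(-6.4), 0, 0]]
[[np.float64(0.0025), np.float64(-0.0087), np.float64(0.0095)], [np.float64(-6.4), 0, 0]]
[[np.float64(0.0025), np.float64(-0.0097), np.float64(0.0084)], [np.float64(-6.4), 0, 0]]
[[np.float64(0.0025), np.float64(-0.0106), np.float64(0.0073)], [np.float64(-6.4), 0, 0]]
[[np.float64(0.0025), np.float64(-0.0113), np.float64(0.0061)], [np.float64(-6.4), 0, 0]]
[[np.float64(0.0025), np.float64(-0.0119), np.float64(0.0048)], [np.float64(-6.4), 0, 0]]
[[np.float64(0.0025), np.float64(-0.0124), np.float64(0.0035)], [np.float64(-6.4), 0, 0]]
[[np.float64(0.0025), np.float64(-0.0127), np.float64(0.0021)], [np.float64(-6.4), 0, 0]]
[[np.float64(0.0025), np.float64(-0.0128), np.float64(0.0007)], [np.float64(-6.4), 0, 0]]
```

Request:
jog_arm --steps '[[[0.0025, 0.003, 0.0125], [-6.4, 0, 0], 0], [[0.0025, 0.002, 0.0125], [-6.4, 0, 0], 0], [[0.0025, 0.0005, 0.013], [-6.4, 0, 0], 0], [[0.0025, -0.001, 0.013], [-6.4, 0, 0], 0], [[0.0025, -0.0025, 0.0125], [-6.4, 0, 0], 0]]'

```text
time_s: 7.53
eef_pos: [522.3, -57.0, 306.2]
eef_rot: [-122.4, 89.9, 162.9]
ft_force: [-0.3, 0.1, -0.5]
width: 1.0
```

Request:
jog_arm --steps '[[[0.0025, -0.004, 0.0125], [-6.4, 0, 0], 0], [[0.0025, -0.005, 0.012], [-6.4, 0, 0], 0], [[0.0025, -0.0065, 0.011], [-6.4, 0, 0], 0], [[0.0025, -0.0075, 0.0105], [-6.4, 0, 0], 0], [[0.0025, -0.0085, 0.0095], [-6.4, 0, 0], 0]]'

```text
time_s: 7.95
eef_pos: [520.0, -121.7, 293.7]
eef_rot: [-168.7, 89.9, 148.5]
ft_force: [0.5, 0.0, 0.1]
width: 0.996
```

```bash
python3 -c "
from h import *
st([518,-210,280],1)"
```

```text
t 7.95 pos [ 520.  -121.7  293.7] phi -42.76 tilt [-0.0014  0.0009] w 0.996 F [0.5 0.  0.1] M [-0.04  0.04 -0.01] q [-17.9  35.   37.  122.7 -38.   34.2   3.9]
tool shift mm [ 13.6 -66.2  58.5]
rx -43.8
```

Request:
jog_arm --steps '[[[0.0025, -0.0095, 0.0085], [-6.4, 0, 0], 0], [[0.0025, -0.0105, 0.0075], [-6.4, 0, 0], 0], [[0.0025, -0.0115, 0.006], [-6.4, 0, 0], 0], [[0.0025, -0.012, 0.005], [-6.4, 0, 0], 0], [[0.0025, -0.0125, 0.0035], [-6.4, 0, 0], 0]]'

```text
time_s: 8.37
eef_pos: [518.2, -186.2, 281.2]
eef_rot: [147.1, 89.9, 136.3]
ft_force: [0.5, -0.9, -0.0]
width: 1.0
```

Request:
jog_arm --steps '[[[0.001, -0.0125, 0.002], [-6.4, 0, 0], 0], [[0, -0.012, 0], [-5, 0, 0], 0], [[0, 0, 0], [0, 0, 0], 0]]'

```text
time_s: 8.62
eef_pos: [516.3, -213.3, 280.8]
eef_rot: [-85.4, 89.9, -85.3]
ft_force: [0.7, -0.8, 0.6]
width: 0.999
```

```bash
python3 -c "
from h import *
im=snapshot('top');cv2.imwrite('pics/t2.png',cv2.resize(im[130:290,180:400,::-1],None,fx=3.6,fy=3.6,interpolation=2))
im=snapshot('side');cv2.imwrite('pics/s6.png',cv2.resize(im[130:330,180:340,::-1],None,fx=3,fy=3,interpolation=2))
st([518,-210,280],1)"
```

```text
t 8.72 pos [ 516.7 -210.6  280.6] phi 0.1 tilt [-0.001   0.0014] w 1.004 F [-0.4 -0.  -0.4] M [-0.   -0.01  0.02] q [  0.9  34.3  23.2 119.7 -25.8  30.9  43.1]
tool shift mm [0.6 0.6 1.3]
rx -0.9
```

View pics/t2.png

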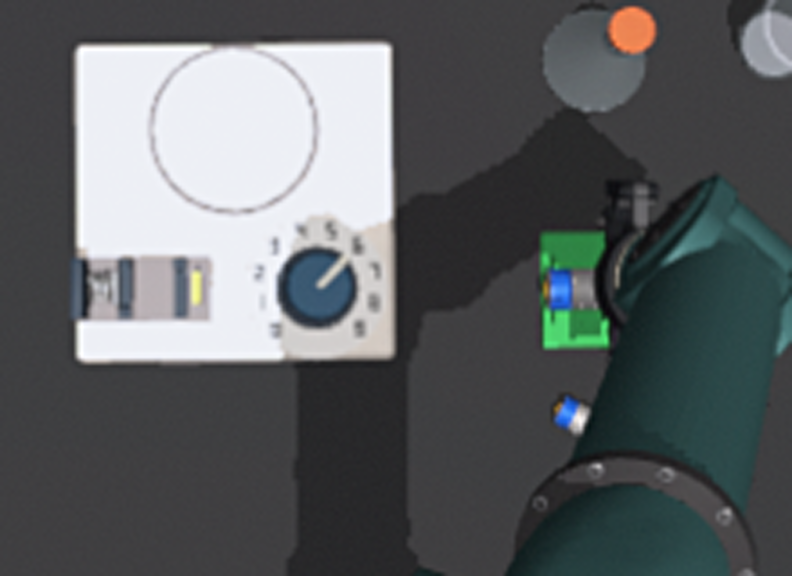

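View pics/s6.png

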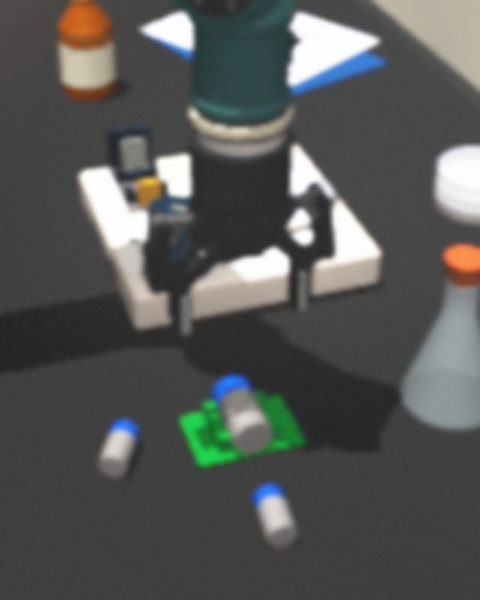

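Request:
jog_arm --steps '[[[0.03, 0.0005, 0.001], [-1, 0, 0], 0], [[0.03, 0, 0], [0, 0, 0], 0], [[0.02, 0, 0], [0, 0, 0], 0], [[0.009, 0, 0], [0, 0, 0], 0], [[0, 0, 0], [0, 0, 0], 0]]'

```text
time_s: 9.13
eef_pos: [517.5, -208.6, 190.1]
eef_rot: [149.8, 89.7, 151.1]
ft_force: [-0.5, 0.4, 0.7]
width: 1.004
```

```bash
python3 -c "
from h import *
im=snapshot('side');cv2.imwrite('pics/s7.png',cv2.resize(im[220:320,200:320,::-1],None,fx=6,fy=6,interpolation=2))
st([517.5,-210,191],1)"
```

```text
t 9.18 pos [ 517.9 -209.2  191.4] phi 1.29 tilt [-0.0021  0.0012] w 1.001 F [-0.5 -0.1 -0.5] M [0.03 0.01 0.04] q [  6.3  42.1  15.6 120.9 -30.6  20.8  48.2]
tool shift mm [ 0.4 -0.8 -0.4]
rx 0.3
```

View pics/s7.png

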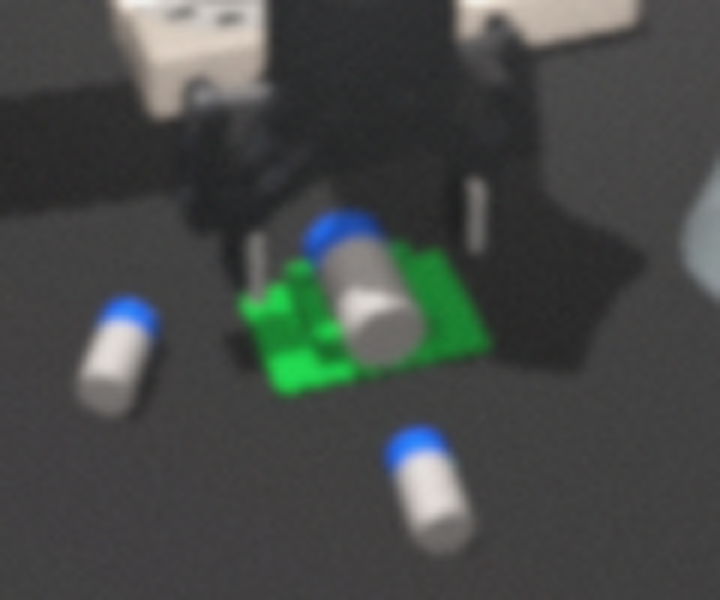

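```bash
python3 -c "
from h import *
for z in (5,12,18,25,32): print(z,[((p-[200,220])*6).round(0).tolist() for p in (proj([[518+42.5,-210,z]],'side')[0],proj([[518-42.5,-210,z]],'side')[0])])"
```

```text
5 [[460.0, 289.0], [267.0, 334.0]]
12 [[460.0, 276.0], [266.0, 321.0]]
18 [[461.0, 265.0], [266.0, 310.0]]
25 [[461.0, 252.0], [266.0, 297.0]]
32 [[462.0, 239.0], [265.0, 284.0]]
```

Request:
jog_arm --steps '[[[0.009, -0.0005, 0], [0, 0, 0], 0], [[0, 0, 0], [0, 0, 0], 0.4], [[0, 0, 0], [0, 0, 0], 1], [[0, 0, 0], [0, 0, 0], 1], [[0, 0, 0], [0, 0, 0], 1]]' --force 60

```text
time_s: 9.6
eef_pos: [519.2, -211.2, 186.0]
eef_rot: [0.8, 89.8, 2.1]
ft_force: [-1.7, 3.9, 30.7]
width: 0.458
```

```bash
python3 -c "
from h import *
st([517.5,-210,191],1)"
```

```text
t 9.6 pos [ 519.2 -211.2  186. ] phi 1.26 tilt [0.004  0.0001] w 0.458 F [-1.7  3.9 30.7] M [ 0.06  1.44 -0.04] q [  6.9  42.6  14.9 120.8 -31.   20.   48.7]
tool shift mm [-5.   1.2 -1.7]
rx 0.3
```

```bash
python3 -c "
from h import *
im=snapshot('side');cv2.imwrite('pics/s8.png',cv2.resize(im[220:320,200:320,::-1],None,fx=6,fy=6,interpolation=2))
st()"
```

```text
t 9.65 pos [ 517.6 -211.6  186.9] phi 1.18 tilt [0.0007 0.0018] w 0.368 F [-3.4  7.3 42.3] M [ 1.59 -0.19 -0.41] q [  6.9  42.5  15.1 120.9 -30.9  20.2  48.6]
```

View pics/s8.png

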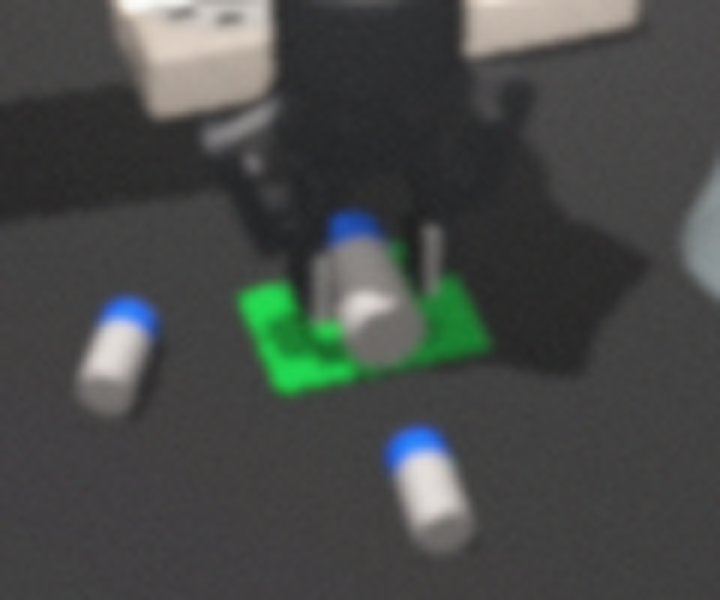

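Request:
jog_arm --steps '[[[-0.004, 0, 0], [0, 0, 0], 1], [[-0.004, 0, 0], [0, 0, 0], 1]]'

```text
time_s: 9.82
eef_pos: [517.8, -210.9, 192.2]
eef_rot: [-20.2, 89.9, -19.0]
ft_force: [-0.5, 0.6, -1.6]
width: 0.36
```

Request:
jog_arm --steps '[[[-0.012, 0, 0], [0, 0, 0], 1], [[-0.025, 0, 0], [0, 0, 0], 1], [[-0.025, 0, 0], [0, 0, 0], 1]]'

```text
time_s: 10.07
eef_pos: [517.8, -210.3, 253.7]
eef_rot: [157.8, 89.9, 159.1]
ft_force: [0.8, 0.5, -1.1]
width: 0.365
```

```bash
python3 -c "
from h import *
im=snapshot('side');cv2.imwrite('pics/s9.png',cv2.resize(im[200:300,200:320,::-1],None,fx=6,fy=6,interpolation=2))
st()"
```

```text
t 10.12 pos [ 519.3 -211.3  258.2] phi 1.27 tilt [ 0.0058 -0.0019] w 0.367 F [-0.2 -0.8  1. ] M [-0.02 -0.02  0.03] q [  2.3  36.3  21.3 120.  -27.3  28.   45.5]
```

View pics/s9.png

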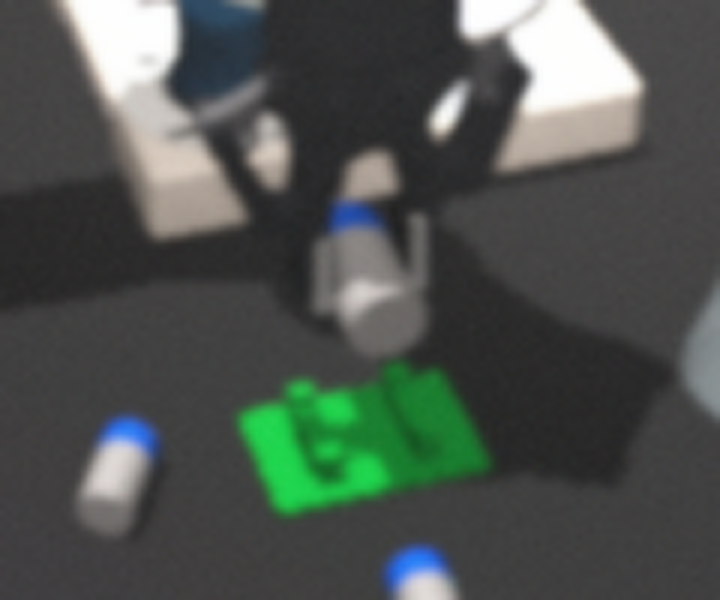

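```bash
cat >> h.py <<'E'
def cellov(n,crop,f,c,ang,out,im=None):
    r0,r1,c0,c1=crop
    im=snapshot(n)[:,:,::-1] if im is None else im
    v=cv2.resize(np.ascontiguousarray(im[r0:r1,c0:c1]),None,fx=f,fy=f,interpolation=2)
    d=np.array([np.cos(ang),np.sin(ang),0]);s=np.array([-d[1],d[0],0]);k=np.array([0,0,1.])
    th=np.linspace(0,2*np.pi,40)
    for L,r,col in((-31,16.5,(0,0,255)),(29,16.5,(0,255,255)),(31,5.5,(255,0,255))):
        pts=[np.array(c)+d*L+r*(np.cos(t)*s+np.sin(t)*k) for t in th]
        q=((proj(pts,n)+0.5-[c0,r0])*f).astype(np.int32)
        cv2.polylines(v,[q.reshape(-1,1,2)],True,col,1)
    cv2.imwrite(out,v)
E
python3 -c "
from h import *
cellov('side',(200,300,200,320),6,[518.5,-210.3,101.5],np.radians(91.2),'pics/s10.png')
st()
"
```

```text
t 10.17 pos [ 519.5 -211.3  256.8] phi 1.3 tilt [ 0.0067 -0.0028] w 0.361 F [ 0.2  0.2 -1.4] M [-0.03 -0.06  0.06] q [  2.4  36.4  21.2 120.  -27.4  27.8  45.6]
```

View pics/s10.png

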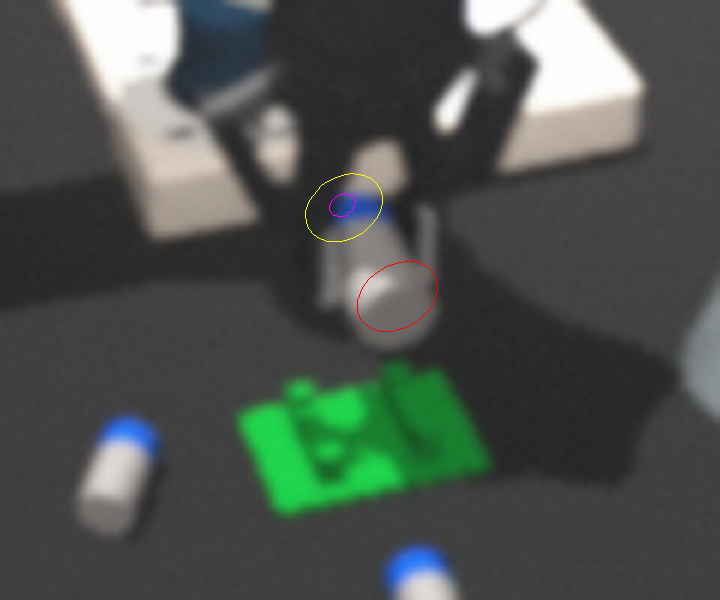

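Request:
jog_arm --steps '[[[0, 0, 0], [0, 0, 0], 1], [[0, 0, 0], [0, 0, 0], 1]]'

```text
time_s: 10.33
eef_pos: [517.9, -210.2, 252.9]
eef_rot: [139.5, 90.0, 140.8]
ft_force: [0.4, -0.6, -2.0]
width: 0.365
```

```bash
python3 -c "
from h import *
st()
cellov('side',(200,300,200,320),5,[518.5,-210.3,101.5],np.radians(91.2),'pics/a.png')
st()
cellov('side',(200,300,200,320),5,[517.5,-210,30.5],np.radians(91),'pics/b.png',cv2.imread('pics/side0.png'))
cellov('top',(180,240,310,380),6,[517.5,-210,30.5],np.radians(91),'pics/c.png',cv2.imread('pics/top0.png'))
"
```

```text
t 10.33 pos [ 517.9 -210.2  252.9] phi 1.32 tilt [-0.0006  0.0005] w 0.365 F [ 0.4 -0.6 -2. ] M [-0.06  0.   -0.03] q [  2.5  36.7  21.  120.2 -27.4  27.7  45.6]
t 10.38 pos [ 517.8 -210.1  252.5] phi 1.31 tilt [-0.0015  0.0008] w 0.364 F [-0.8 -0.3 -1.5] M [0.03 0.02 0.04] q [  2.5  36.8  21.  120.2 -27.4  27.7  45.6]
```

View pics/a.png

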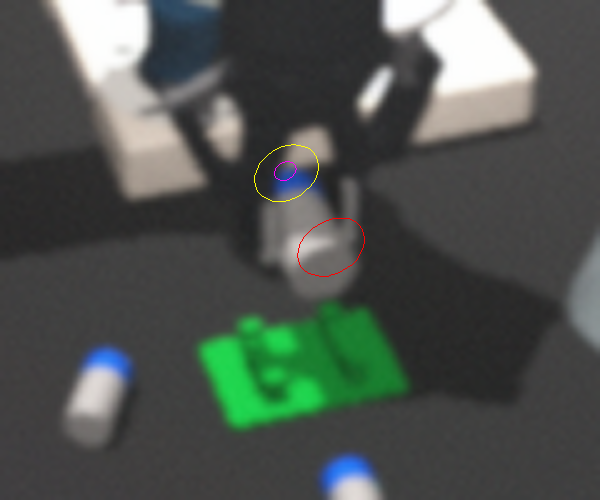

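View pics/b.png

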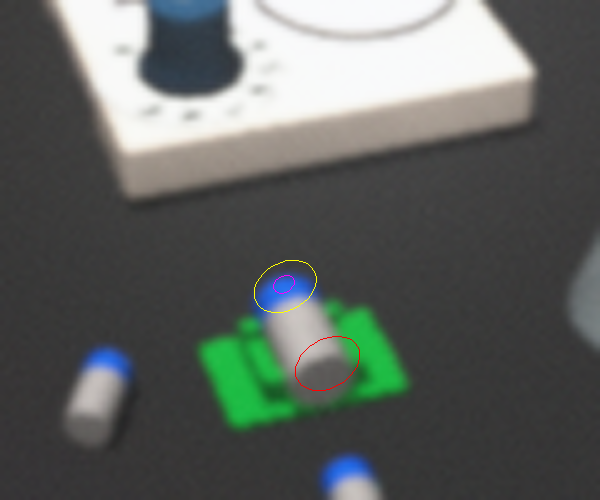

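View pics/c.png

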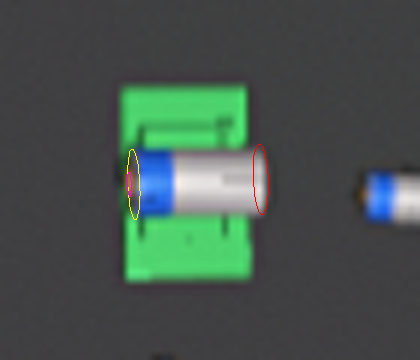

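```bash
python3 -c "
from h import *
im=cv2.imread('pics/side0.png')
def dr(pts,crop,f,out,n,im):
    r0,r1,c0,c1=crop
    v=cv2.resize(np.ascontiguousarray(im[r0:r1,c0:c1]),None,fx=f,fy=f,interpolation=2)
    for L in pts: cv2.polylines(v,[((proj(L,n)+.5-[c0,r0])*f).astype(np.int32).reshape(-1,1,2)],True,(0,0,255),1)
    cv2.imwrite(out,v)
a=np.radians(1);R=np.array([[np.cos(a),-np.sin(a)],[np.sin(a),np.cos(a)]])
rk=[np.r_[np.array([517.2,-210.4])+R@[x,y],5] for x,y in((45,30),(45,-30),(-45,-30),(-45,30))]
rk0=[np.r_[np.array([517.2,-210.4])+R@[x,y],5] for x,y in((30,45),(30,-45),(-30,-45),(-30,45))]
p=[522.8,73.9,-.0093]
dk=st2w(p,[[x,y,45] for x,y in((-55,-135),(190,-135),(190,110),(-55,110))])
sl=st2w(p,[[24*np.cos(t),-75+24*np.sin(t),97] for t in np.linspace(0,6.28,30)])
sf=st2w(p,[[32*np.cos(t),-75+32*np.sin(t),45] for t in np.linspace(0,6.28,30)])
dr([rk,dk,sl,sf],(150,310,190,320),4.5,'pics/d.png','side',im)
dr([rk,dk,sl,sf],(130,250,190,370),4,'pics/e.png','top',cv2.imread('pics/top0.png'))
"
```

```text
(no output)
```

View pics/d.png

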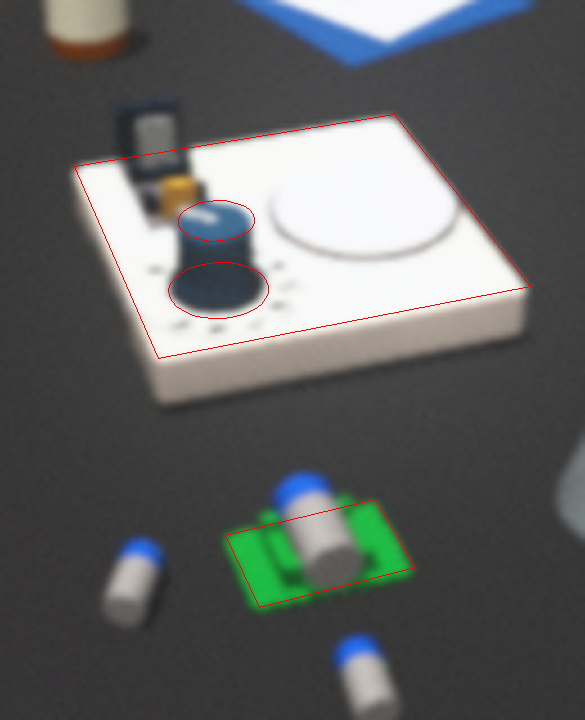

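View pics/e.png

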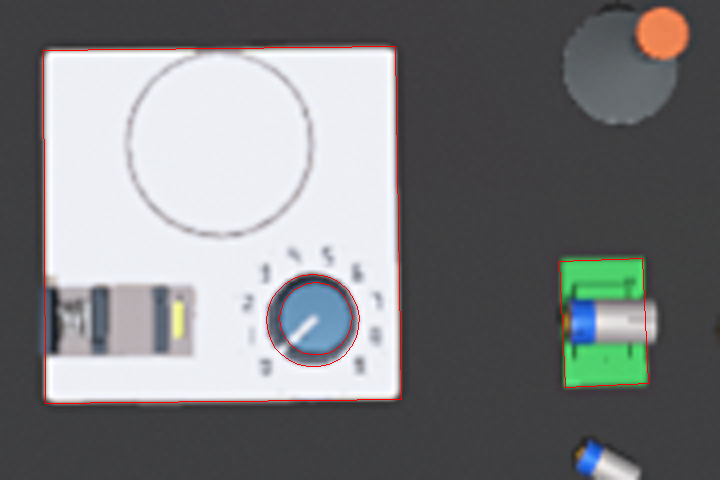

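```bash
sed -i 's/        print(\[\[round.*/        print("%.4f %.4f %.4f | %.1f"%(-d[2]\/1000,d@y\/1000,d@z\/1000,t\/N))/' h.py; python3 -c "
from h import *
plan([522.5,112,300],179.5,26,-1)"
```

```text
-0.0018 0.0124 0.0005 | -6.9
-0.0018 0.0122 0.0019 | -6.9
-0.0018 0.0119 0.0034 | -6.9
-0.0018 0.0114 0.0048 | -6.9
-0.0018 0.0108 0.0061 | -6.9
-0.0018 0.0100 0.0074 | -6.9
-0.0018 0.0090 0.0085 | -6.9
-0.0018 0.0079 0.0095 | -6.9
-0.0018 0.0068 0.0104 | -6.9
-0.0018 0.0055 0.0111 | -6.9
-0.0018 0.0041 0.0117 | -6.9
-0.0018 0.0027 0.0121 | -6.9
-0.0018 0.0012 0.0123 | -6.9
-0.0018 -0.0003 0.0124 | -6.9
-0.0018 -0.0017 0.0123 | -6.9
-0.0018 -0.0032 0.0120 | -6.9
-0.0018 -0.0046 0.0115 | -6.9
-0.0018 -0.0059 0.0109 | -6.9
-0.0018 -0.0072 0.0101 | -6.9
-0.0018 -0.0084 0.0092 | -6.9
-0.0018 -0.0094 0.0081 | -6.9
-0.0018 -0.0103 0.0069 | -6.9
-0.0018 -0.0110 0.0056 | -6.9
-0.0018 -0.0116 0.0043 | -6.9
-0.0018 -0.0121 0.0029 | -6.9
-0.0018 -0.0123 0.0014 | -6.9
```

Request:
jog_arm --steps '[[[-0.006, 0.0125, 0.0005], [-4, 0, 0], 1], [[-0.008, 0.0122, 0.0015], [-6.9, 0, 0], 1], [[-0.008, 0.012, 0.003], [-6.9, 0, 0], 1], [[-0.008, 0.0115, 0.0045], [-6.9, 0, 0], 1], [[-0.008, 0.011, 0.0055], [-6.9, 0, 0], 1]]'

```text
time_s: 10.8
eef_pos: [519.2, -148.1, 290.3]
eef_rot: [136.7, 89.8, 169.9]
ft_force: [0.9, -0.2, -2.3]
width: 0.36
```

Request:
jog_arm --steps '[[[-0.008, 0.01, 0.007], [-6.9, 0, 0], 1], [[-0.004, 0.0092, 0.008], [-6.9, 0, 0], 1], [[0, 0.0082, 0.0092], [-6.9, 0, 0], 1], [[0, 0.007, 0.01], [-6.9, 0, 0], 1], [[0, 0.006, 0.0108], [-6.9, 0, 0], 1]]'

```text
time_s: 11.22
eef_pos: [520.7, -87.0, 302.2]
eef_rot: [102.6, 89.9, 170.3]
ft_force: [-0.1, -0.1, -1.4]
width: 0.362
```

```bash
python3 -c "
from h import *
st()
plan([522.5,112,300],179.5,17,-1)"
```

```text
t 11.22 pos [520.7 -87.  302.2] phi 67.72 tilt [-0.0022  0.0004] w 0.362 F [-0.1 -0.1 -1.4] M [-0.04  0.04 -0.02] q [ -0.4  28.8   6.6 122.3  -6.5  29.4  78.9]
0.0001 0.0043 0.0109 | -6.6
0.0001 0.0031 0.0113 | -6.6
0.0001 0.0017 0.0116 | -6.6
0.0001 0.0004 0.0117 | -6.6
0.0001 -0.0009 0.0117 | -6.6
0.0001 -0.0023 0.0115 | -6.6
0.0001 -0.0036 0.0112 | -6.6
0.0001 -0.0048 0.0107 | -6.6
0.0001 -0.0060 0.0100 | -6.6
0.0001 -0.0071 0.0093 | -6.6
0.0001 -0.0081 0.0084 | -6.6
0.0001 -0.0090 0.0074 | -6.6
0.0001 -0.0098 0.0063 | -6.6
0.0001 -0.0105 0.0052 | -6.6
0.0001 -0.0110 0.0039 | -6.6
0.0001 -0.0114 0.0027 | -6.6
0.0001 -0.0116 0.0013 | -6.6
```

Request:
jog_arm --steps '[[[0, 0.0045, 0.011], [-6.6, 0, 0], 1], [[0, 0.003, 0.0115], [-6.6, 0, 0], 1], [[0, 0.0015, 0.0115], [-6.6, 0, 0], 1], [[0, 0.0005, 0.0117], [-6.6, 0, 0], 1], [[0, -0.001, 0.0117], [-6.6, 0, 0], 1]]'

```text
time_s: 11.63
eef_pos: [521.6, -28.3, 302.0]
eef_rot: [73.3, 89.8, 174.0]
ft_force: [-0.1, -0.2, -2.7]
width: 0.364
```

Request:
jog_arm --steps '[[[0, -0.0023, 0.0115], [-6.6, 0, 0], 1], [[0, -0.0036, 0.0112], [-6.6, 0, 0], 1], [[0, -0.0048, 0.0107], [-6.6, 0, 0], 1], [[0, -0.006, 0.01], [-6.6, 0, 0], 1], [[0, -0.007, 0.0093], [-6.6, 0, 0], 1]]'

```text
time_s: 12.05
eef_pos: [522.4, 30.1, 302.0]
eef_rot: [43.4, 89.8, 177.0]
ft_force: [0.3, 0.6, -1.6]
width: 0.366
```

```bash
python3 -c "
from h import *
st()
plan([522.5,112,300],179.5,8,-1)"
```

```text
t 12.05 pos [522.4  30.1 302. ] phi 133.7 tilt [-0.0027  0.0001] w 0.366 F [ 0.3  0.6 -1.6] M [-0.01 -0.05 -0.02] q [ 1.000e-01  2.870e+01 -1.120e+01  1.222e+02  1.060e+01  3.010e+01
  1.148e+02]
0.0002 -0.0071 0.0074 | -5.7
0.0002 -0.0078 0.0066 | -5.7
0.0002 -0.0084 0.0058 | -5.7
0.0002 -0.0090 0.0050 | -5.7
0.0002 -0.0094 0.0041 | -5.7
0.0002 -0.0098 0.0031 | -5.7
0.0002 -0.0100 0.0021 | -5.7
0.0002 -0.0102 0.0011 | -5.7
```

Request:
jog_arm --steps '[[[0, -0.007, 0.0075], [-6, 0, 0], 1], [[0, -0.008, 0.0066], [-6, 0, 0], 1], [[0, -0.0085, 0.0058], [-6, 0, 0], 1], [[0, -0.009, 0.005], [-6, 0, 0], 1], [[0, -0.0095, 0.004], [-6, 0, 0], 1]]'

```text
time_s: 12.47
eef_pos: [522.4, 81.4, 302.0]
eef_rot: [16.2, 89.8, 179.9]
ft_force: [1.7, -0.3, -0.9]
width: 0.364
```

Request:
jog_arm --steps '[[[0, -0.01, 0.003], [-6, 0, 0], 1], [[0, -0.007, 0.0015], [-4, 0, 0], 1], [[0, 0, 0], [0, 0, 0], 1], [[0, 0, 0], [0, 0, 0], 1]]'

```text
time_s: 12.8
eef_pos: [522.4, 98.7, 302.3]
eef_rot: [5.4, 89.9, 178.7]
ft_force: [1.0, -0.5, -1.5]
width: 0.364
```

```bash
python3 -c "
from h import *
im=snapshot('side');cv2.imwrite('pics/s11.png',cv2.resize(im[100:230,180:300,::-1],None,fx=4.5,fy=4.5,interpolation=2))
im=snapshot('top');cv2.imwrite('pics/t3.png',cv2.resize(im[160:250,180:300,::-1],None,fx=6,fy=6,interpolation=2))
st([522.7,112,257],179.5)"
```

```text
t 12.9 pos [522.5  97.9 302.6] phi 173.24 tilt [-0.0016 -0.0008] w 0.363 F [ 0.3  0.4 -1.7] M [-0.02  0.01  0.02] q [  0.7  30.1 -21.8 120.9  20.3  32.6 137.6]
tool shift mm [ 45.5 -14.    1.4]
rx -6.3
```

View pics/s11.png

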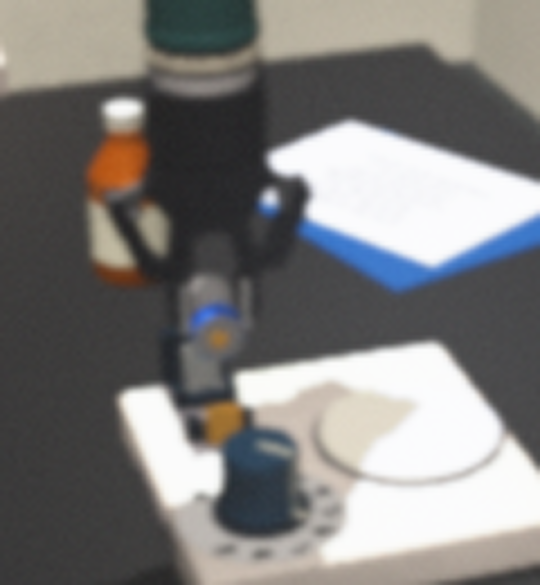

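View pics/t3.png

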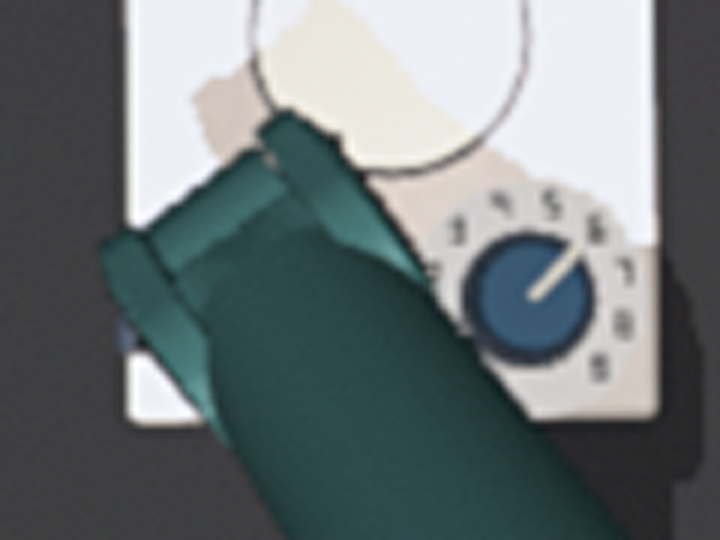

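```bash
python3 -c "
from h import *
for z in (125,130,135,140,145,150):print(z,proj([[518.8,66.6,z]],'side'))
for nm,X in dict(ctop=[0,19,74],cbrass=[0,16.5,65]).items(): print(nm,proj(st2w([522.8,73.9,-.0093],[X]),'side'))
"
```

```text
125 [[229.70445378 178.96046236]]
130 [[229.63688069 177.45085659]]
135 [[229.56902314 175.93446944]]
140 [[229.50087954 174.41125934]]
145 [[229.43244826 172.88118439]]
150 [[229.3637277  171.34420242]]
ctop [[229.39632587 189.52497829]]
cbrass [[229.72388672 192.47278611]]
```

Request:
jog_arm --steps '[[[0, -0.006, 0.0005], [-3.2, 0, 0], 1], [[0, -0.008, 0.0], [-3.1, 0, 0], 1], [[0.012, 0, 0], [0, 0, 0], 1], [[0.015, 0, 0], [0, 0, 0], 1], [[0.014, 0, 0], [0, 0, 0], 1]]'

```text
time_s: 13.32
eef_pos: [523.4, 111.9, 261.1]
eef_rot: [84.1, 90.0, -96.4]
ft_force: [0.2, 0.5, -1.6]
width: 0.362
```

Request:
jog_arm --steps '[[[0, 0, 0], [0, 0, 0], 1], [[0, 0, 0], [0, 0, 0], 1]]'

```text
time_s: 13.48
eef_pos: [522.9, 112.0, 261.0]
eef_rot: [27.4, 89.8, -153.1]
ft_force: [1.4, -0.2, -1.2]
width: 0.369
```

```bash
python3 -c "
from h import *
st([522.7,112,260],179.5)
cellov('side',(130,230,180,300),6,[522.5,111.5,95],np.radians(-90.5),'pics/s12.png')
"
```

```text
t 13.48 pos [522.9 112.  261. ] phi 179.57 tilt [-0.0027 -0.0014] w 0.369 F [ 1.4 -0.2 -1.2] M [ 0.06  0.04 -0.03] q [ -1.8  34.2 -20.6 121.7  24.7  28.3 138.4]
tool shift mm [1.  0.  0.2]
rx 0.1
```

View pics/s12.png

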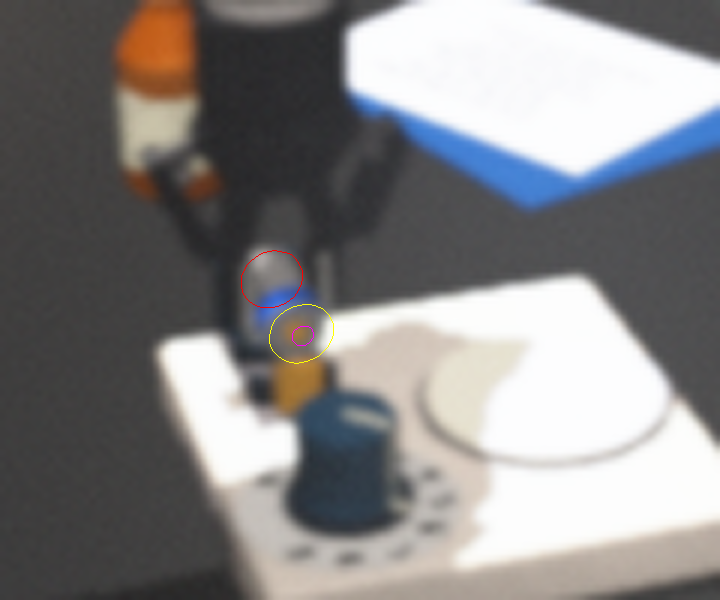

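Request:
jog_arm --steps '[[[0, -0.003, 0], [0, 0, 0], 1], [[0, -0.003, 0], [0, 0, 0], 1], [[0, -0.003, 0], [0, 0, 0], 1], [[0, -0.003, 0], [0, 0, 0], 1], [[0, -0.003, 0], [0, 0, 0], 1]]'

```text
time_s: 13.95
eef_pos: [523.9, 126.9, 262.6]
eef_rot: [103.6, 89.9, -76.8]
ft_force: [1.0, -5.3, 0.4]
width: 0.363
```

Request:
jog_arm --steps '[[[0, 0, 0], [0, 0, 0], 1], [[0, 0, 0], [0, 0, 0], 1]]'

```text
time_s: 14.12
eef_pos: [523.8, 127.0, 262.5]
eef_rot: [98.5, 89.9, -81.8]
ft_force: [-0.5, -4.8, 0.2]
width: 0.363
```

```bash
python3 -c "
from h import *
st([523,127,260],179.5)
cellov('side',(130,230,180,300),6,[522.5,126.8,95],np.radians(-90.5),'pics/s13.png')
"
```

```text
t 14.12 pos [523.8 127.  262.5] phi 179.64 tilt [ 0.0003 -0.0019] w 0.363 F [-0.5 -4.8  0.2] M [-1.14 -0.18 -0.02] q [ -3.4  34.2 -20.6 121.2  24.6  28.6 137.1]
tool shift mm [ 2.5 -0.   0.8]
rx 0.1
```

View pics/s13.png

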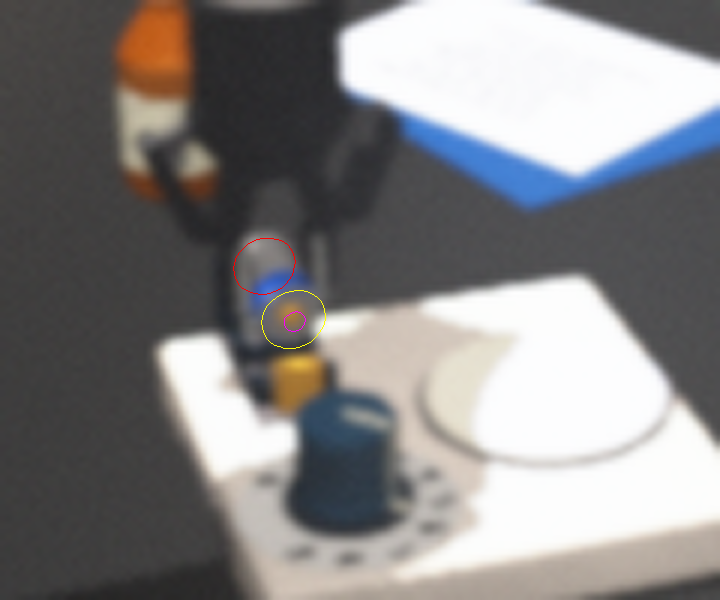

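Request:
jog_arm --steps '[[[0.004, -0.0005, 0], [0, 0, 0], 1], [[0.005, 0, 0], [0, 0, 0], 1], [[0.005, 0, 0], [0, 0, 0], 1], [[0.004, 0, 0], [0, 0, 0], 1], [[0, 0, 0], [0, 0, 0], 1]]'

```text
time_s: 14.58
eef_pos: [523.0, 127.0, 243.4]
eef_rot: [48.4, 89.8, -132.0]
ft_force: [0.8, -5.2, -1.9]
width: 0.365
```

```bash
python3 -c "
from h import *
st([523,127.5,237],179.5)
o=observe()['eef_pos']
cellov('side',(130,230,180,300),6,[522.5,o[1]-.5,o[2]-165],np.radians(-90.5),'pics/s14.png')
"
```

```text
t 14.58 pos [523.  127.  243.4] phi 179.63 tilt [-0.0027 -0.0029] w 0.365 F [ 0.8 -5.2 -1.9] M [-1.16 -0.12  0.1 ] q [ -4.5  35.9 -19.2 121.7  25.8  26.5 136. ]
tool shift mm [ 6.4 -0.5 -0.1]
rx 0.1
```

View pics/s14.png

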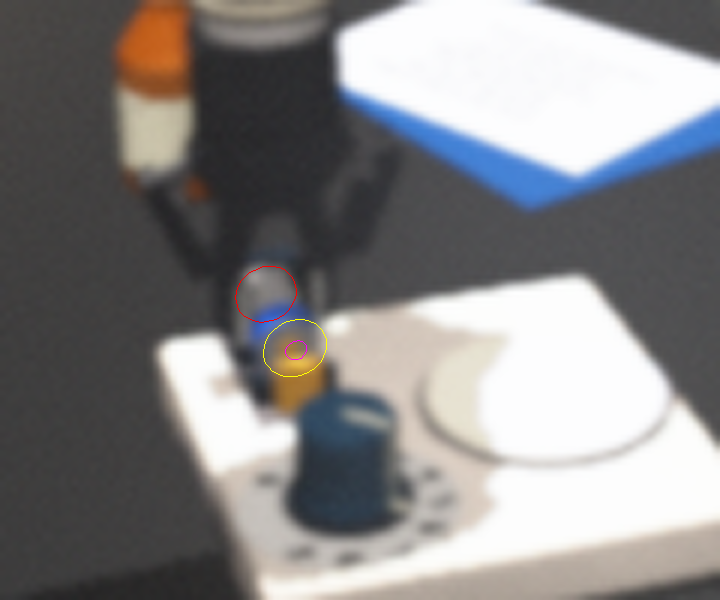

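Request:
jog_arm --steps '[[[0.002, 0, 0], [0, 0, 0], 1], [[0.002, 0, 0], [0, 0, 0], 1], [[0, 0, 0], [0, 0, 0], 1]]'

```text
time_s: 14.88
eef_pos: [523.0, 127.1, 239.8]
eef_rot: [51.8, 89.8, -128.6]
ft_force: [0.7, -5.5, 0.1]
width: 0.36
```

Request:
jog_arm --steps '[[[0.002, 0, 0], [0, 0, 0], 1], [[0, 0, 0], [0, 0, 0], 1]]'

```text
time_s: 15.05
eef_pos: [523.1, 127.1, 237.9]
eef_rot: [54.6, 89.8, -125.7]
ft_force: [-0.6, -5.6, 0.0]
width: 0.362
```

Request:
jog_arm --steps '[[[0.001, 0, 0], [0, 0, 0], 1], [[0, 0, 0], [0, 0, 0], 1]]'

```text
time_s: 15.22
eef_pos: [523.1, 127.1, 237.1]
eef_rot: [56.8, 89.8, -123.6]
ft_force: [0.1, -5.2, 0.3]
width: 0.363
```

Request:
jog_arm --steps '[[[0.001, 0, 0], [0, 0, 0], 1], [[0, 0, 0], [0, 0, 0], 1]]'

```text
time_s: 15.38
eef_pos: [523.2, 127.2, 236.7]
eef_rot: [64.5, 89.8, -115.9]
ft_force: [-1.8, -6.4, 5.7]
width: 0.363
```

Request:
jog_arm --steps '[[[0.001, 0, 0], [0, 0, 0], 1], [[0, 0, 0], [0, 0, 0], 1]]'

```text
time_s: 15.55
eef_pos: [523.1, 127.4, 236.6]
eef_rot: [73.0, 89.8, -107.4]
ft_force: [-2.1, -6.7, 13.5]
width: 0.357
```

Request:
jog_arm --steps '[[[0.001, 0, 0], [0, 0, 0], 1], [[0, 0, 0], [0, 0, 0], 1]]'

```text
time_s: 15.72
eef_pos: [523.1, 127.5, 236.5]
eef_rot: [79.6, 89.7, -100.8]
ft_force: [-4.8, -7.1, 20.9]
width: 0.366
```

```bash
python3 -c "
from h import *
st([523,127.5,237],179.5)
o=observe()['eef_pos']
cellov('side',(130,230,180,300),6,[522.5,o[1]-.5,o[2]-165],np.radians(-90.5),'pics/s15.png')
"
```

```text
t 15.72 pos [523.1 127.5 236.5] phi 179.64 tilt [-0.0008 -0.0043] w 0.366 F [-4.8 -7.1 20.9] M [-1.48  1.02  0.04] q [ -5.1  36.5 -18.5 121.8  26.4  25.6 135.4]
tool shift mm [-0.5 -0.   0.1]
rx 0.1
```

View pics/s15.png

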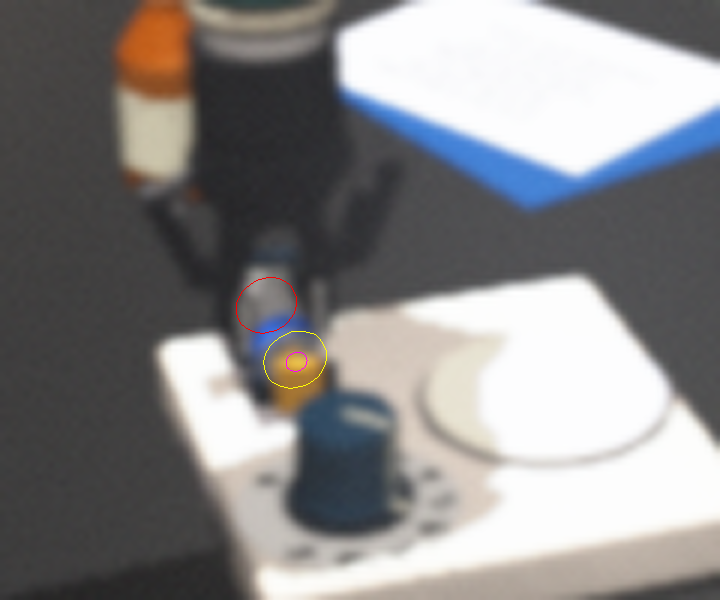

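Request:
jog_arm --steps '[[[-0.0025, 0, 0], [0, 0, 0], 1], [[0, 0.0015, 0], [0, 0, 0], 1], [[0, 0.001, 0], [0, 0, 0], 1], [[0, 0, 0], [0, 0, 0], 1]]'

```text
time_s: 16.1
eef_pos: [523.2, 125.0, 236.7]
eef_rot: [55.4, 89.9, -124.9]
ft_force: [-0.0, -5.7, 3.8]
width: 0.362
```

```bash
python3 -c "
from h import *
st([523,125,237],179.5)"
```

```text
t 16.1 pos [523.2 125.  236.7] phi 179.64 tilt [-0.0012 -0.0018] w 0.362 F [-0.  -5.7  3.8] M [-1.19  0.18  0.06] q [ -4.7  36.5 -18.6 121.9  26.3  25.6 135.7]
tool shift mm [-0.3 -0.   0.2]
rx 0.1
```

Request:
jog_arm --steps '[[[0, 0, 0], [0, 0, 0], 0.5], [[0, 0, 0], [0, 0, 0], 0.3], [[0, 0, 0], [0, 0, 0], 0], [[0, 0, 0], [0, 0, 0], 0], [[0, 0, 0], [0, 0, 0], 0]]'

```text
time_s: 16.52
eef_pos: [523.6, 126.7, 236.8]
eef_rot: [-113.8, 89.9, 66.0]
ft_force: [-0.4, 0.3, -0.3]
width: 0.997
```

```bash
python3 -c "
from h import *
st()
cellov('side',(130,230,180,300),6,[523.3,123.9,71.5],np.radians(-90.5),'pics/s16.png')
"
```

```text
t 16.52 pos [523.6 126.7 236.8] phi 179.73 tilt [0.0006 0.0014] w 0.997 F [-0.4  0.3 -0.3] M [ 0.02  0.08 -0.02] q [ -4.7  36.5 -18.8 121.8  26.3  25.4 135.7]
```

View pics/s16.png

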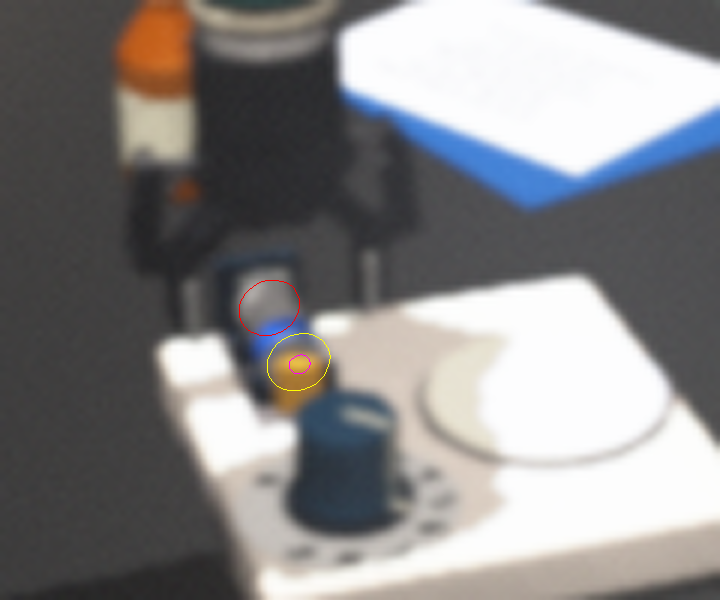

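Released without disturbing it; now rise straight up and move aside so both cameras see the cradle.

Request:
jog_arm --steps '[[[-0.015, 0, 0], [0, 0, 0], 0], [[-0.03, 0, 0], [0, 0, 0], 0], [[-0.035, 0, 0], [0, 0, 0], 0], [[-0.035, 0, 0], [0, 0, 0], 0], [[-0.01, -0.03, 0], [0, 0, 0], 0]]'

```text
time_s: 16.98
eef_pos: [525.5, 150.5, 365.5]
eef_rot: [148.1, 89.6, -32.8]
ft_force: [0.7, -0.0, -0.3]
width: 0.998
```

Request:
jog_arm --steps '[[[0, -0.04, 0], [0, 0, 0], 0], [[0, -0.04, 0], [0, 0, 0], 0], [[0, -0.04, 0], [0, 0, 0], 0], [[0, -0.04, 0], [0, 0, 0], 0], [[0, 0, 0], [0, 0, 0], 0]]'

```text
time_s: 17.4
eef_pos: [522.2, 326.3, 363.2]
eef_rot: [-100.2, 89.3, 80.2]
ft_force: [-0.3, 2.1, 0.7]
width: 0.999
```

```bash
python3 -c "
from h import *
st()
cellov('side',(150,230,190,300),7,[523.3,123.9,71.5],np.radians(-90.5),'pics/s17.png')
im=snapshot('top')[:,:,::-1].copy()
cv2.imwrite('pics/t4raw.png',im); cv2.imwrite('pics/t4.png',cv2.resize(im[130:250,190:300],None,fx=5,fy=5,interpolation=2))
cellov('top',(180,240,190,300),7,[523.3,123.9,71.5],np.radians(-90.5),'pics/t4o.png',im)
"
```

```text
t 17.4 pos [522.2 326.3 363.2] phi -179.65 tilt [0.002  0.0117] w 0.999 F [-0.3  2.1  0.7] M [0.08 0.01 0.05] q [-17.1  30.9 -26.9 108.   18.6  44.9 126.5]
```

View pics/s17.png

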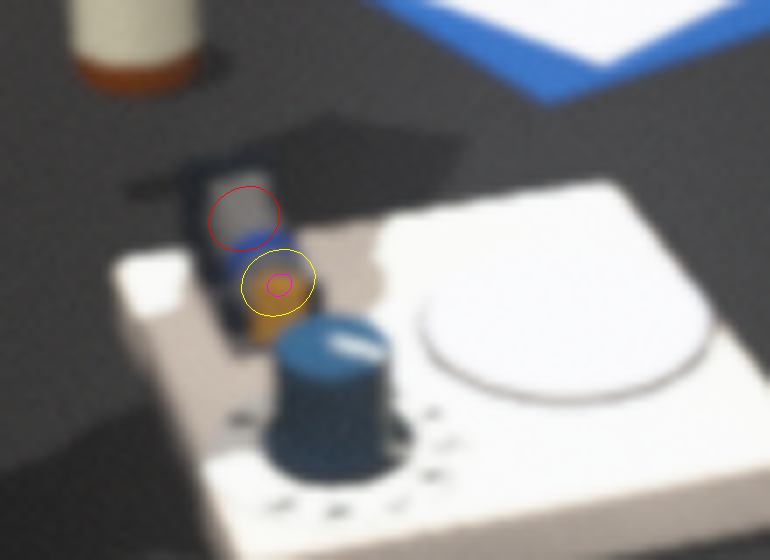

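View pics/t4.png

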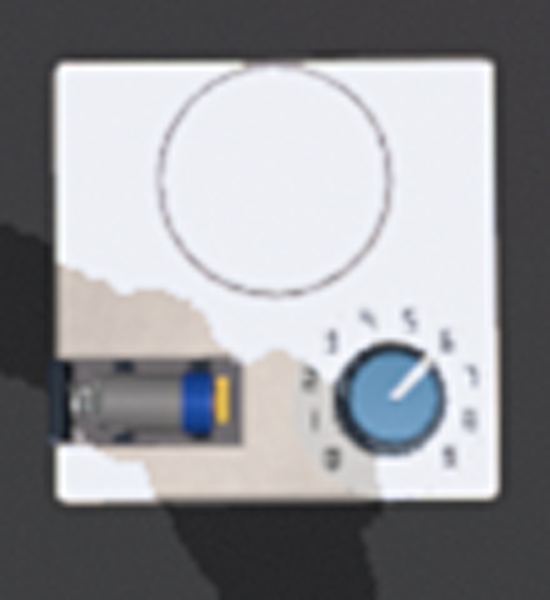

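View pics/t4o.png

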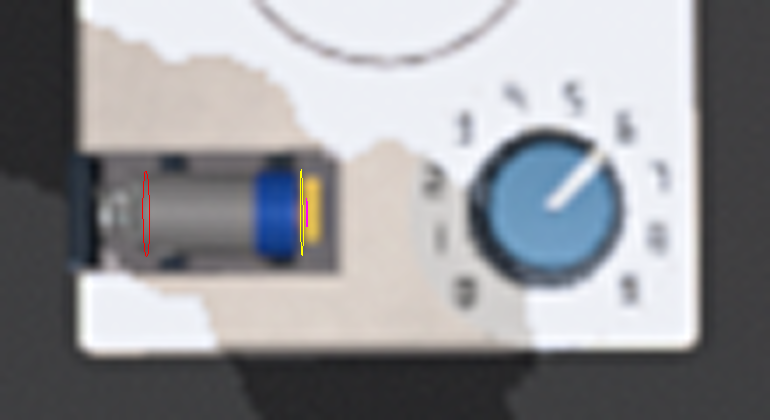

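Request:
jog_arm --steps '[[[0, 0, 0], [0, 0, 0], 0], [[0, 0, 0], [0, 0, 0], 0], [[0, 0, 0], [0, 0, 0], 0]]'

```text
time_s: 17.75
eef_pos: [525.0, 313.8, 361.4]
eef_rot: [79.9, 89.9, -100.5]
ft_force: [-0.5, -0.4, -0.1]
width: 0.999
```

```bash
python3 -c "
from h import *
im=snapshot('side')[:,:,::-1];a=cv2.imread('pics/side0.png')
cv2.imwrite('pics/end.png',np.vstack([cv2.resize(a[90:330,180:420],(400,300)),cv2.resize(im[90:330,180:420],(400,300))]))
st()
ctrl.hand_in()"
```

```text
t 17.8 pos [525.  314.  361.5] phi 179.53 tilt [-0.0001 -0.0012] w 1.002 F [-0.4  0.3 -0.2] M [ 0.03  0.05 -0.  ] q [-16.4  30.7 -26.3 108.4  18.7  45.1 126.6]
the job is handed in; nothing more can be done
```

View pics/end.png

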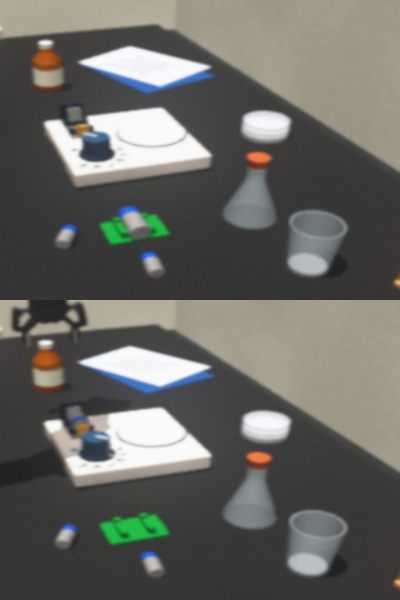

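I handed the job in at about 17.8 s. The stirrer is set to 6 and the cell is loaded; the hand-in reported no verdict.

- **Sleeve:** I turned it 180° clockwise from 0 in one grip and let go. The later top pictures show the white pointer at 6.
- **Cell:** I took it from the green rack, turned it end for end, and pushed it about 9 mm into the spring plate. I then lowered it until the wrist felt it touch down and eased it back against the brass contact before opening the jaws. The last pictures show it lying in the cradle along its axis, nub at the brass contact, and fitting the predicted seat outline within a pixel or two.
- **Bystanders and arm:** The beaker, flask and amber bottle look unmoved between the first and last pictures. The gripper is open, well clear, and reads no force.

Some checks disagreed or are weaker than the rest:

- **Height on the rack:** The side camera put the cell about 9 mm lower than the stated height. In the hand the cell also sat about 165 mm ahead of the flange, not the nominal 155 mm. I used the camera figure, and the cradle touchdown came within about 0.1 mm of it.
- **Force while gripping:** The wrist read about 42 N when the jaws first closed on the cell, under the 120 N wrist limit. I did not establish what caused it.
- **Rack base:** In the picture it is 60 mm along the cell and 90 mm across, the other way round from the description.
- **Spring plate:** I could not read its travel directly; I judged it from the push force of about 5 N and from the pictures.

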